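# Index the battery tester's tray and load a lamp battery

### The arm

A 7-joint arm with a two-finger parallel gripper is mounted at the origin on a cart in front of the work surface, level with it; the furniture and walls round the work are solid. World frame = base frame: x ahead of the robot, y to its left, z up, the work surface at z = 0. Lengths are in m, angles in rad, forces in N, time in s.
With the tool pointing down it reaches from about 0.4 to 0.85 m from the base axis. Payload 4.5 kg.
Tool frame: the origin (TCP) lies midway between the tips of the shut fingers; the grasp point (between the pads) lies 19 mm behind it; z points along the fingers, x is the direction in which the jaws open and shut, and the axes are right-handed (so a half turn about z gives the same grasp; the last joint's range is limited). The gripper opens to 88 mm and grips with 3 to 60 N. Pads are 18 mm wide; open, the fingers measure 123 mm over their backs; the gripper's body (75 mm by 187 mm) begins 45 mm behind the grasp point.
Start: joints at [1.334, 0.689, -0.195, 1.565, 0.157, 0.902, -0.215], TCP at [0.167, -0.602, 0.239] pointing down, gripper open.
Joint ranges: [-3.01, 3.01], [-0.46, 2.08], [-1.47, 1.51], [0.13, 2.56], [-1, 4.14], [0.04, 2.09], [-2.66, 2.66]. Speed limits (rad/s): [2.57, 2.57, 3.14, 3.14, 3.14, 3.14, 3.14].

### API

Orientations are given as a unit quaternion [x, y, z, w].
In Python, from plant import r gives the robot as it stands. The module is installed in compiled form; this text tells all that it offers.
- The arm moves only by the tool play_rows, never from a script. Its argument "increments" is a list of rows, each a list of 7 numbers: the opening, from 0 (shut) to 1 (fully open), then the shift along the tool's x, y, z in mm, then the turn, a rotation vector about the tool's x, y, z in rad. In form: [[hand, dx, dy, dz, wx, wy, wz], ...]. A call has exactly 8 rows; each row shifts and turns the pose as measured when the row begins, along the tool's axes as they then stand; what a row does not reach is not made up. A row lasts 1/8 s, in which the tool goes at most 62.5 mm and 10.7 degrees, less where a joint would pass 70% of its speed; a pose out of reach is approached as far as the arm can. A call is refused whole if a number of a shift passes 62.5 or a number of a turn 0.188, either way. A call with a gripper value outside its range is refused whole. The fingers move at their own pace and stop on an object; "grip_force" is the grip in N (left out, the last holds). Time passes only in rows, so rows that do not move let the fingers close, or fill a call up. It gives the time, the measured TCP pose, the force and the opening at its end, in the units of the state.
- r.get_state(): the state, without advancing time (a new reading comes with each control period).
- r.snapshot(name): name is "side" or "top" or "wrist"; returns the picture (384x512x3 uint8, red, green, blue); there is no depth.
- r.get_calibration(name): a dict with "fx", "fy", "cx", "cy" (pixels), "R" (3x3) and "t" (3): a world point X has camera coordinates R X + t. Camera axes: x right, y down, z forward; pixel columns grow to the right and rows downward; lengths in m; the calibration is good to about 2 mm. A picture is of the moment at which its call begins: read the wrist's pose just before it. get_calibration takes no time and is no camera call; for the wrist camera it gives the pose at the moment of the call.
- r.finish_job(): hands the job in, once; it reports no verdict.
The state is a dict: "clock": time; "q": joint angles; "qd": joint speeds; "joint_torque": joint torques, N m; "tool_pos": TCP position; "eef_rot": TCP orientation; "contact_force": force on the tool from outside, world axes, zero at the start; "moment": the same for the moment, N m; "opening": opening from 0.0 (shut) to 1.0 (fully open).
Only numpy, scipy, OpenCV 4.12 (cv2) and the standard library are available. Lean on these libraries where they do the work, as an engineer would, in place of code of your own. Each camera call takes 0.05 s, during which the arm holds its last target.

### The job

Make the battery tester ready: slowly push its sliding tray away from you along the bed, with the red-headed locating pin standing in it, until the pin drops by itself into the hidden blind hole under the tray and locks it. Then load the blue lamp battery into the tray: first lay its flat end down in the V block against the sprung brass contact, with the brass stud end still up on the catch, then press the stud end down until it snaps under the orange catch, and let go. Leave the oil bottle and the grease tin where they stand.

Things in the scene. Friction and masses are not known exactly. Their poses are not given: they have to be found in the camera images.
- tray (a joint): Travel of the sliding tray, m: 0 to 0.085, growing along the tray's +y (roughly away from the robot); starts at 0, about 2.5 N of friction, stays where left. The hidden hole (18 mm wide, 13 mm deep, in the plate under the tray) lies in the path of the pin, 30 to 70 mm of travel from the start. Once the pin has dropped the tray is locked, with 3 mm of play.
- tray_push (a point): Point on the flat black upright outer face (44 mm wide, from 24 mm below to 19 mm above this point) of the tray's catch end, 61 mm above the bench: push here along +y. Axes are the tray's: z up, y the slide direction and from catch to spring contact, x roughly to the robot's right.
- bore_top (a point): Top centre of the blue guide boss on the tray, 57 mm above the bench, on the tray's left (-x) side; the pin stands in its vertical bore. Axes as the tray's.
- pin_head (a point): Top centre of the locating pin's red head (30 mm wide, 14 mm high; steel shank 14 mm thick, 49 mm long; 80 g, loose). 30 mm above bore_top while its tip rides on the plate, 17 mm above it once dropped into the hole.
- tray_seat (a point): Where the centre of the battery's flat end lies once loaded, 61 mm above the bench. Axes as the tray's. The sprung brass plate (26 mm wide, from 19 mm below to 25 mm above this point) faces -y; free, its face stands 1.5 mm on the -y side of this point. Two V blocks carry the battery, 5 to 27 and 78 to 100 mm before this point; between them it is open, flat deck 24 mm below the battery's axis.
- tray_catch (a point): Where the stud's tip lies once loaded, against a stop, 116 mm from tray_seat along -y, 61 mm above the bench. The orange nose of the catch overhangs the stud by 4 mm; its slope, 7 to 19 mm above this point, leans back 35 degrees from upright: a stud pressed down on it drives the catch back and it snaps out over the stud. That takes about 5 to 15 N on top of the battery's stud half.
- catch (a joint): How far the sprung orange catch is pushed back along the tray's -y, m: 0 closed, 0.011 at most; 2.5 N at 0, plus 0.25 N a mm.
- spring_pad (a joint): Compression of the sprung contact, m: 0 free, 0.014 at most; 3 N at 0, plus 0.4 N a mm. About 0.0015 with the battery loaded.
- cell_centre (a point): Grasp point on the axis of the blue lamp battery: a cylinder 34 mm thick and 100 mm long with a 16 mm stud, about 160 g, lying loose on the bench, axis 17 mm up. Its y axis runs along it from stud end to flat end; its x and z axes lie across it and roll with it.
- cell_flat (a point): Centre of the battery's flat steel end, 55 mm from cell_centre along its +y.
- cell_stud (a point): Tip of the battery's brass domed stud (14 mm thick, 16 mm proud of the grey end), 61 mm from cell_centre along its -y.
- tall_bottle (a point): Top of a fixed dark green bottle with a tan stopper, 73 mm wide and 236 mm high, which stands between the battery and the tester's right side: carry the battery over it or round in front of it.
- oil_bottle: Yellow oil bottle with a long red spout, 45 mm wide, 165 mm high, loose bystander to the right of the tester's far end. Origin at the centre of its underside.
- grease_tin: Round grease tin, 73 mm wide, 92 mm high, loose bystander at the right. Origin at the centre of its underside.
Mind the look-alikes: they are no part of the job. Leave any green look-alike of the part that bears pin_head alone.

How it is judged:
By the outcome, as a careful person would: the job done as asked, in the order asked, and still so for the second after the job is handed in, with the robot touching nothing.
It also fails if it takes over 59 s, if anything falls off the work surface, if the arm or the gripper's body presses on something with over 40 N, if the wrist force passes 120 N, or if a joint passes its speed limit or range.

## Working session

There is one attempt and no reset: what is moved stays moved. The work goes in short steps, Python scripts to look and compute and a tool call to move; the robot and the scene stay as the last step left them, time stands still between calls to the robot, and variables do not carry over. Pictures are saved under pics/ and viewed, and the job is handed in when it is done.

Besides the shell and the picture viewer there is one more tool, called after "Request:" as name([rows], argument=value, ...), one row to a line, values as JSON. play_rows: Moves the arm, as the interface text tells. Its arguments: {"type":"object","properties":{"increments":{"type":"array"},"grip_force":{"type":"number"}},"required":["increments"]}

```bash
mkdir -p pics; python3 - <<'E'
from plant import r
import cv2,numpy as np
print(r.get_state())
for n in ["side","top","wrist"]:
    c=r.get_calibration(n); print(n,{k:np.round(v,4).tolist() for k,v in c.items()})
    im=r.snapshot(n); cv2.imwrite(f"pics/{n}0.png",cv2.cvtColor(im,cv2.COLOR_RGB2BGR))
E
```

```text
{'clock': 0.0, 'q': array([ 1.33379148,  0.68998496, -0.19451481,  1.56632786,  0.15729967,
        0.90249669, -0.21511792]), 'qd': array([-4.60514378e-04,  4.15496162e-04, -1.04112278e-04, -1.01093855e-03,
       -1.51088598e-03,  8.43408226e-05, -5.81077766e-04]), 'joint_torque': array([ 1.24541089e-03, -5.27555037e+01, -1.26687460e+00, -1.53429437e+01,
       -5.26676711e-02,  6.44268395e-03,  1.94760833e-04]), 'tool_pos': array([ 0.16697753, -0.60163287,  0.23791375]), 'eef_rot': array([ 7.96105692e-01, -6.05156918e-01, -7.64244495e-04, -4.98794978e-04]), 'contact_force': array([ 0.34238914, -0.0400954 , -0.11396154]), 'moment': array([0.02416628, 0.05225706, 0.051521  ]), 'opening': 1.0021534904448075}
side {'fx': 353.7266, 'fy': 353.7266, 'cx': 257.514, 'cy': 189.8272, 'R': [[-0.8965, -0.443, 0.0033], [-0.1779, 0.3533, -0.9184], [0.4057, -0.824, -0.3956]], 't': [0.4163, 0.228, 0.8795]}
top {'fx': 347.7062, 'fy': 347.7062, 'cx': 256.7183, 'cy': 195.6385, 'R': [[0.013, -0.9998, -0.0168], [-0.9904, -0.0106, -0.1377], [0.1375, 0.0184, -0.9903]], 't': [-0.0209, 0.5213, 1.1243]}
wrist {'fx': 344.5472, 'fy': 344.5472, 'cx': 259.3589, 'cy': 189.3883, 'R': [[0.2674, -0.9636, -0.001], [-0.9179, -0.255, 0.3041], [-0.2933, -0.0804, -0.9527]], 't': [-0.6237, -0.0422, 0.3887]}
```

View pics/side0.png

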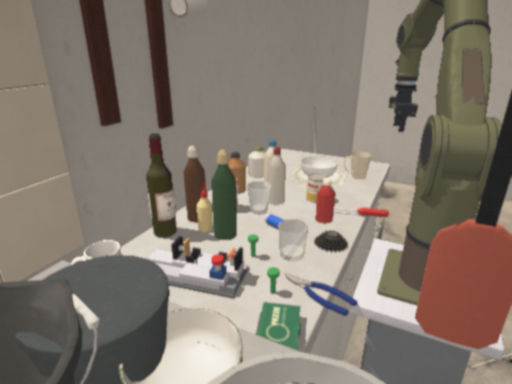

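View pics/top0.png

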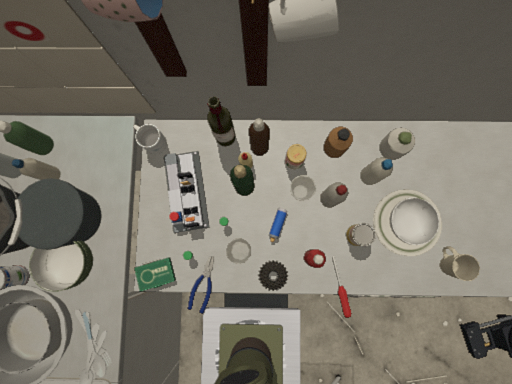

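View pics/wrist0.png

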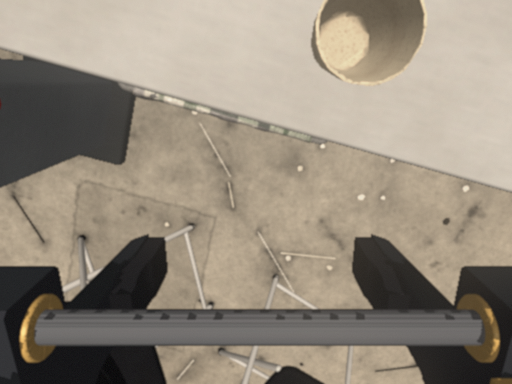

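Candidates in the top view: the red-headed pin at (175,216); green-headed look-alike pins at (224,222) and (188,256), to be left alone; the red pot at (315,258), which isn't a pin. The only blue cylinder is at (278,225), and the pliers at (200,290) are blue too but aren't the battery. Next, close crops to check these.

```bash
python3 - <<'E'
import cv2,numpy as np
t=cv2.imread("pics/top0.png"); s=cv2.imread("pics/side0.png")
cv2.imwrite("pics/topc.png",cv2.resize(t[140:245,155:300],None,fx=5,fy=5,interpolation=cv2.INTER_CUBIC))
cv2.imwrite("pics/sidec.png",cv2.resize(s[200:310,140:300],None,fx=5,fy=5,interpolation=cv2.INTER_CUBIC))
E
```

```text
(no output)
```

View pics/topc.png

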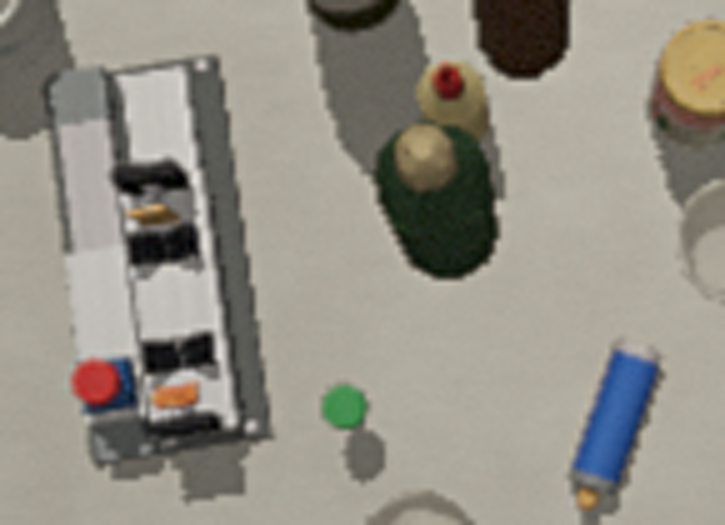

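View pics/sidec.png

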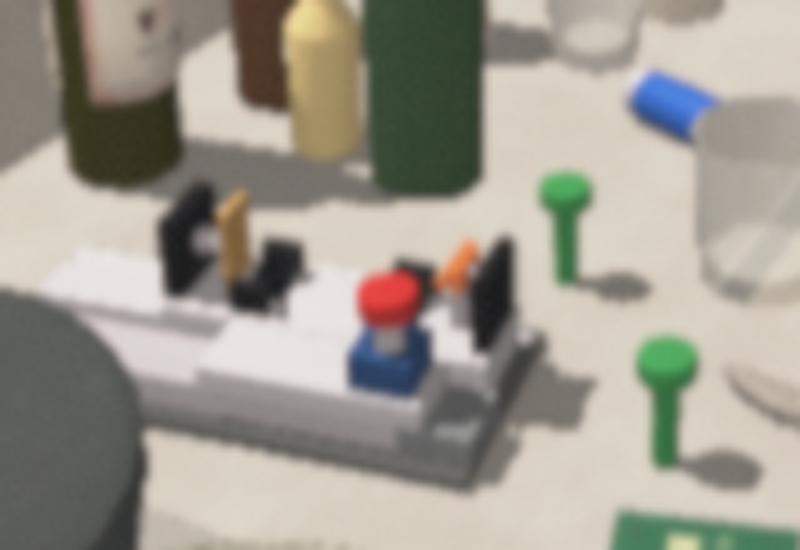

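Top crop: red pin head at (174,216) beside the blue boss on the tray's left, tester running up the image with the orange catch at (190,219) and brass contact at (186,183). The battery is at (278,225), its stud end at the bottom (towards the robot) and its flat end at the top. The green pins are left alone. Now measuring.

```bash
cat > h.py <<'E'
import cv2,numpy as np
from plant import r
def ray(n,px,cal=None):
    c=cal or r.get_calibration(n); R=np.array(c["R"]);t=np.array(c["t"])
    d=R.T@np.array([(px[0]-c["cx"])/c["fx"],(px[1]-c["cy"])/c["fy"],1.]); return -R.T@t,d
def onz(n,px,z,cal=None):
    o,d=ray(n,px,cal); return o+d*(z-o[2])/d[2]
def proj(n,X,cal=None):
    c=cal or r.get_calibration(n); p=np.array(c["R"])@X+np.array(c["t"]); return np.array([c["fx"]*p[0]/p[2]+c["cx"],c["fy"]*p[1]/p[2]+c["cy"]])
def tri(a,b):
    (o1,d1),(o2,d2)=a,b
    d1=d1/np.linalg.norm(d1);d2=d2/np.linalg.norm(d2)
    s=np.linalg.lstsq(np.stack([d1,-d2],1),o2-o1,rcond=None)[0]
    p,q=o1+s[0]*d1,o2+s[1]*d2; return (p+q)/2,np.linalg.norm(p-q)
def blob(im,lo,hi,box):
    x0,y0,x1,y1=box; hsv=cv2.cvtColor(im,cv2.COLOR_BGR2HSV); m=np.zeros(im.shape[:2],np.uint8)
    m[y0:y1,x0:x1]=cv2.inRange(hsv,lo,hi)[y0:y1,x0:x1]
    n,l,s,c=cv2.connectedComponentsWithStats(m); 
    if n<2: return None,None,0
    i=1+np.argmax(s[1:,4]); return c[i],(l==i),s[i,4]
E
python3 - <<'E'
from h import *
np.set_printoptions(precision=4,suppress=True)
t=cv2.imread("pics/top0.png"); s=cv2.imread("pics/side0.png")
c,m,a=blob(t,(0,150,100),(6,255,255),(160,200,190,230)); print("pin top",c,a,onz("top",c,.083))
c2,m,a=blob(s,(0,150,100),(6,255,255),(205,245,235,275)); print("pin side",c2,a,tri(ray("top",c),ray("side",c2)))
c,m,a=blob(t,(100,100,60),(125,255,255),(260,200,295,245)); print("cell",c,a)
pts=np.argwhere(m)[:,::-1].astype(np.float32); rc=cv2.minAreaRect(pts); b=cv2.boxPoints(rc); print(rc)
for p in b: print(p,onz("top",p,.02))
print("center",onz("top",c,.03))
vx=cv2.fitLine(pts,cv2.DIST_L2,0,.01,.01).ravel(); print("axis",vx)
c,m,a=blob(t,(5,150,120),(18,255,255),(183,212,200,225)); print("orange top",c,a,onz("top",c,.08))
c2,m2,a=blob(s,(5,150,120),(18,255,255),(225,245,240,262)); print("orange side",c2,a,tri(ray("top",c),ray("side",c2)))
c,m,a=blob(t,(12,80,80),(25,255,255),(178,178,194,186)); print("brass top",c,a,onz("top",c,.086))
# bottle stopper
c=(240,171); print("stopper",onz("top",c,.236))
for p in [(205,227.5),(198.5,152)]: print("bed right edge",p,onz("top",p,.02))
for p in [(166,155.5),(174,232)]: print("bed left edge",p,onz("top",p,.02))
E
```

```text
pin top [173.6604 216.1321] 53 [0.4462 0.2482 0.083 ]
pin side [217.766  259.1277] 94 (array([0.4458, 0.2483, 0.0818]), np.float64(0.001151923950545938))
cell [277.8384 222.9825] 229
((277.8500061035156, 222.95001220703125), (9.17060375213623, 24.6657657623291), 18.43494987487793)
[269.6 233.2] [ 0.3979 -0.059   0.02  ]
[277.4 209.8] [ 0.4764 -0.0846  0.02  ]
[286.1 212.7] [ 0.467  -0.1138  0.02  ]
[278.3 236.1] [ 0.3887 -0.088   0.02  ]
center [ 0.4316 -0.0858  0.03  ]
axis [  0.3343  -0.9425 277.8384 222.9825]
orange top [190.0417 218.8333] 24 [0.4384 0.1961 0.08  ]
orange side [231.2  253.55] 20 (array([0.4389, 0.1982, 0.0694]), np.float64(0.0006118073926228075))
brass top [185.2917 182.625 ] 24 [0.5544 0.2148 0.086 ]
stopper [0.5625 0.029  0.236 ]
bed right edge (205, 227.5) [0.4142 0.1574 0.02  ]
bed right edge (198.5, 152) [0.6737 0.1886 0.02  ]
bed left edge (166, 155.5) [0.6603 0.3007 0.02  ]
bed left edge (174, 232) [0.3979 0.2609 0.02  ]
```

Request:
play_rows([
  [1, -33, -45, -5, 0, 0, 0],
  [1, -33, -45, -5, 0, 0, 0],
  [1, -33, -45, -5, 0, 0, 0],
  [1, -33, -45, -5, 0, 0, 0],
  [1, -33, -45, -5, 0, 0, 0],
  [1, -33, -45, -5, 0, 0, 0],
  [1, -33, -45, -5, 0, 0, 0],
  [1, -33, -45, -5, 0, 0, 0],
])

```text
clock: 1.15
tool_pos: [0.4485, -0.2458, 0.2766]
eef_rot: [0.793, -0.61, -0.001, 0.001]
contact_force: [0.3, 0.2, -0.4]
opening: 1.004
```

Request:
play_rows([
  [0, -36, -10, 0, 0, 0, 0.016],
  [0, -36, -10, 0, 0, 0, 0.016],
  [0, -36, -10, 0, 0, 0, 0.016],
  [0, -36, -9, 0, 0, 0, 0.016],
  [0, -36, -8, 0, 0, 0, 0.016],
  [0, -36, -8, 0, 0, 0, 0.016],
  [0, -36, -7, 0, 0, 0, 0.016],
  [0, -36, -7, 0, 0, 0, 0.016],
])

```text
clock: 2.15
tool_pos: [0.4595, 0.0625, 0.2767]
eef_rot: [0.752, -0.659, -0.001, -0.0]
contact_force: [0.4, 0.8, -1.0]
opening: 0.118
```

```bash
python3 - <<'E'
from h import *
import json
print(r.get_state()["tool_pos"])
c=r.get_calibration("wrist"); json.dump({k:np.array(v).tolist() for k,v in c.items()},open("w1.json","w"))
im=cv2.cvtColor(r.snapshot("wrist"),cv2.COLOR_RGB2BGR); cv2.imwrite("pics/w1.png",im)
E
```

```text
[0.45947784 0.06253908 0.27669456]
```

View pics/w1.png

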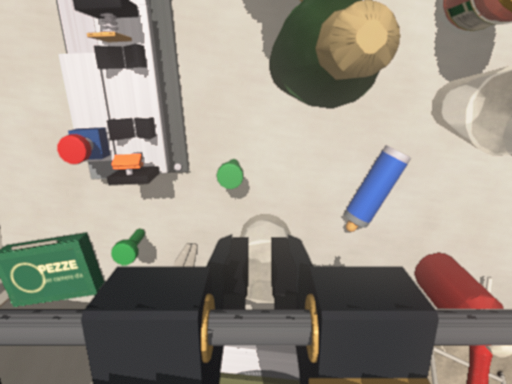

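The wrist view shows the battery from the stud tip at (351,226) to the flat end at (397,153). It also shows the red pin at (74,149), the orange catch at (127,160) with the black end wall at about (132,176), and the brass contact at (108,35). Measuring at known heights.

```bash
python3 - <<'E'
from h import *
import json
np.set_printoptions(precision=4,suppress=True)
c=json.load(open("w1.json")); im=cv2.imread("pics/w1.png")
def Z(p,z): return onz("wrist",p,z,c)
p,m,a=blob(im,(100,100,60),(125,255,255),(330,140,420,235)); pts=np.argwhere(m)[:,::-1].astype(np.float32)
rc=cv2.minAreaRect(pts); print("cell",p,a,rc)
for q in cv2.boxPoints(rc): print(q,Z(q,.022))
s,_,a2=blob(im,(8,120,90),(22,255,255),(340,215,365,235)); print("stud",s,a2,Z(s,.017))
print("flat approx",Z((397,153),.017))
p,_,a=blob(im,(0,150,100),(6,255,255),(50,130,95,170)); print("pin",Z(p,.085),p,a)
o,_,a=blob(im,(5,150,120),(18,255,255),(105,145,150,175)); print("orange",Z(o,.078),o,a)
b,_,a=blob(im,(12,80,80),(25,255,255),(85,25,135,45)); print("brass",Z(b,.086),b,a)
g,_,a=blob(im,(12,40,80),(25,255,255),(310,0,400,80)); print("stopper",Z(g,.236),g,a)
cv2.imwrite("pics/w1c.png",cv2.resize(im[0:195,50:200],None,fx=3.07*1.3,fy=3.07,interpolation=cv2.INTER_CUBIC)[:600])
cv2.imwrite("pics/w1d.png",cv2.resize(im[100:195,50:200],None,fx=5,fy=5,interpolation=cv2.INTER_CUBIC))
for q in [(172,0),(188,171)]: print("bed edge",Z(q,.02))
for q in [(152,0),(163,160)]: print("tray edge",Z(q,.037))
E
```

```text
cell [375.7202 186.9158] 1830 ((375.51763916015625, 186.82940673828125), (26.767078399658203, 70.7908706665039), 32.47119140625)
[345.2235 209.5059] [ 0.3982 -0.0522  0.022 ]
[383.2294 149.7823] [ 0.4776 -0.0808  0.022 ]
[405.8117 164.1529] [ 0.4643 -0.1116  0.022 ]
[367.8059 223.8765] [ 0.383  -0.0843  0.022 ]
stud [350.9219 226.3594] 64 [ 0.3749 -0.0657  0.017 ]
flat approx [ 0.4752 -0.1     0.017 ]
pin [0.4477 0.2472 0.085 ] [ 73.0705 148.5842] 695
orange [0.4395 0.197  0.078 ] [126.6633 161.5241] 395
brass [0.5552 0.2117 0.086 ] [108.831   36.1586] 290
stopper [0.5615 0.0271 0.236 ] [358.3948  39.9075] 5188
bed edge [0.6024 0.1739 0.02  ]
bed edge [0.4211 0.1447 0.02  ]
tray edge [0.597  0.1894 0.037 ]
tray edge [0.4352 0.1708 0.037 ]
```

View pics/w1d.png

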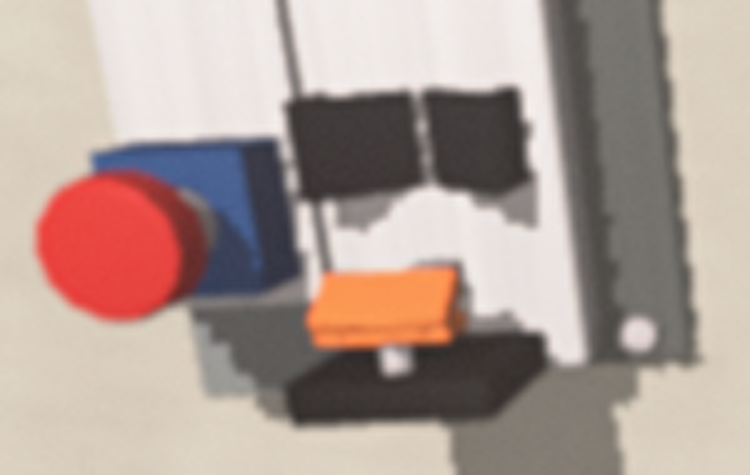

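View pics/w1c.png

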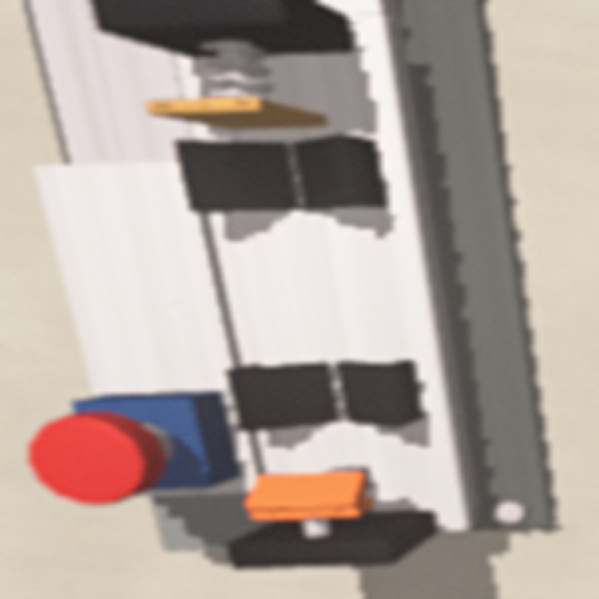

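```bash
python3 - <<'E'
from h import *
import json
np.set_printoptions(precision=4,suppress=True)
c=json.load(open("w1.json"))
def Z(p,z): return onz("wrist",p,z,c)
def cr(x,y): return (50+x/5,100+y/5)
print("wall outer top", Z(cr(293,424),.08),Z(cr(492,414),.08))
for nm,a,b,z in [("seam",(283,0),(325,270),.037),("trayR",(542,0),(588,360),.037),("bedR",(658,0),(695,360),.02)]:
    A,B=Z(cr(*a),z),Z(cr(*b),z); d=A-B; print(nm,A,B,np.degrees(np.arctan2(d[1],d[0])))
E
```

```text
wall outer top [0.4128 0.2145 0.08  ] [0.4204 0.1737 0.08  ]
seam [0.4936 0.2344 0.037 ] [0.435  0.2251 0.037 ] 9.028155684620012
trayR [0.501  0.1789 0.037 ] [0.4217 0.1649 0.037 ] 10.009361260233215
bedR [0.5029 0.1576 0.02  ] [0.42   0.1434 0.02  ] 9.707272867591481
```

```bash
python3 - <<'E'
from h import *
import json
np.set_printoptions(precision=4,suppress=True)
c=json.load(open("w1.json")); t=cv2.imread("pics/top0.png"); s=cv2.imread("pics/side0.png"); w=cv2.imread("pics/w1.png")
def Z(p,z): return onz("wrist",p,z,c)
for bw,bs in [((210,150,250,195),(245,230,262,243)),((105,225,150,270),(263,264,283,279))]:
    a,_,n=blob(w,(50,80,60),(80,255,255),bw); b,_,n2=blob(s,(50,80,60),(80,255,255),bs)
    print(a,n,b,n2,tri(ray("wrist",a,c),ray("side",b)))
def cr(x,y): return (50+x/4,y/3.07)
for z in (.037,.05):
  A=[Z(cr(*p),z) for p in [(290,143),(298,208),(333,362),(345,420)]]; d=A[0]-A[3]; print(np.array(A),np.degrees(np.arctan2(d[1],d[0])))
E
```

```text
[229.8285 174.6841] 554 [252.625  238.3214] 56 (array([0.4336, 0.0924, 0.0569]), np.float64(6.099940988733915e-06))
[126.9462 248.7215] 632 [272.8936 272.5426] 94 (array([0.3252, 0.2034, 0.0537]), np.float64(0.0020378470015565177))
[[0.5498 0.218  0.037 ]
 [0.5293 0.2157 0.037 ]
 [0.4782 0.2054 0.037 ]
 [0.4578 0.2017 0.037 ]] 10.058052380094322
[[0.5494 0.2131 0.05  ]
 [0.5295 0.2108 0.05  ]
 [0.4802 0.2009 0.05  ]
 [0.4604 0.1973 0.05  ]] 10.05805238009436
```

Request:
play_rows([
  [0, -33.5, 17, 20, 0, 0, -0.01],
  [0, -33.5, 17, 20, 0, 0, -0.01],
  [0, -33.5, 17, 20, 0, 0, -0.01],
  [0, -33.5, 17, 20, 0, 0, -0.01],
  [0, 0, 0, 38, 0, 0, 0],
  [0, 0, 0, 38, 0, 0, 0],
  [0, 0, 0, 38, 0, 0, 0],
  [0, 0, 0, 34, 0, 0, 0],
])

```text
clock: 3.2
tool_pos: [0.377, 0.201, 0.0643]
eef_rot: [0.77, -0.639, -0.002, -0.002]
contact_force: [-0.6, -0.1, 0.3]
opening: 0.004
```

Request:
play_rows([
  [0, 7, 2, 8, 0, 0, 0.01],
  [0, 6.5, 0, 7, 0, 0, 0.005],
  [0, 0, -6, 0, 0, 0, 0],
  [0, 0, -5, 0, 0, 0, 0],
  [0, 0, -4, 0, 0, 0, 0],
  [0, 0, -4, 0, 0, 0, 0],
  [0, 0, -4, 0, 0, 0, 0],
  [0, 0, -4, 0, 0, 0, 0],
])

```text
clock: 4.2
tool_pos: [0.4096, 0.1946, 0.0528]
eef_rot: [0.763, -0.646, -0.005, 0.003]
contact_force: [-3.8, 0.6, 1.5]
opening: 0.005
```

Request:
play_rows([
  [0, 0, -3, 0, 0, 0, 0],
  [0, 0, -3, 0, 0, 0, 0],
  [0, 0, -3, 0, 0, 0, 0],
  [0, 0, -3, 0, 0, 0, 0],
  [0, 0, -3, 0, 0, 0, 0],
  [0, 0, -3, 0, 0, 0, 0],
  [0, 0, -3, 0, 0, 0, 0],
  [0, 0, -3, 0, 0, 0, 0],
])

```text
clock: 5.2
tool_pos: [0.4329, 0.1985, 0.0524]
eef_rot: [0.764, -0.646, -0.006, 0.005]
contact_force: [-3.7, 0.1, 1.0]
opening: 0.004
```

Request:
play_rows([
  [0, 0, -2.5, 0, 0, 0, 0],
  [0, 0, -2.5, 0, 0, 0, 0],
  [0, 0, -2.5, 0, 0, 0, 0],
  [0, 0, -2.5, 0, 0, 0, 0],
  [0, 0, -2.5, 0, 0, 0, 0],
  [0, 0, -2.5, 0, 0, 0, 0],
  [0, 0, -2.5, 0, 0, 0, 0],
  [0, 0, -2.5, 0, 0, 0, 0],
])

```text
clock: 6.2
tool_pos: [0.4433, 0.1994, 0.0512]
eef_rot: [0.765, -0.644, -0.01, 0.013]
contact_force: [-7.5, -0.9, 3.2]
opening: 0.006
```

```bash
python3 - <<'E'
from h import *
np.set_printoptions(precision=4,suppress=True)
t=cv2.cvtColor(r.snapshot("top"),cv2.COLOR_RGB2BGR); s=cv2.cvtColor(r.snapshot("side"),cv2.COLOR_RGB2BGR)
cv2.imwrite("pics/s2.png",cv2.resize(s[200:310,140:300],None,fx=5,fy=5,interpolation=cv2.INTER_CUBIC))
c,m,a=blob(t,(0,150,100),(6,255,255),(160,195,190,230))
c2,m,a2=blob(s,(0,150,100),(6,255,255),(195,245,235,275)); print(c,a,c2,a2,tri(ray("top",c),ray("side",c2)))
E
```

```text
Traceback (most recent call last):
  File "h.py", line 5, in ray
    d=R.T@np.array([(px[0]-c["cx"])/c["fx"],(px[1]-c["cy"])/c["fy"],1.]); return -R.T@t,d
                     ~~^^^
TypeError: 'NoneType' object is not subscriptable
```

View pics/s2.png

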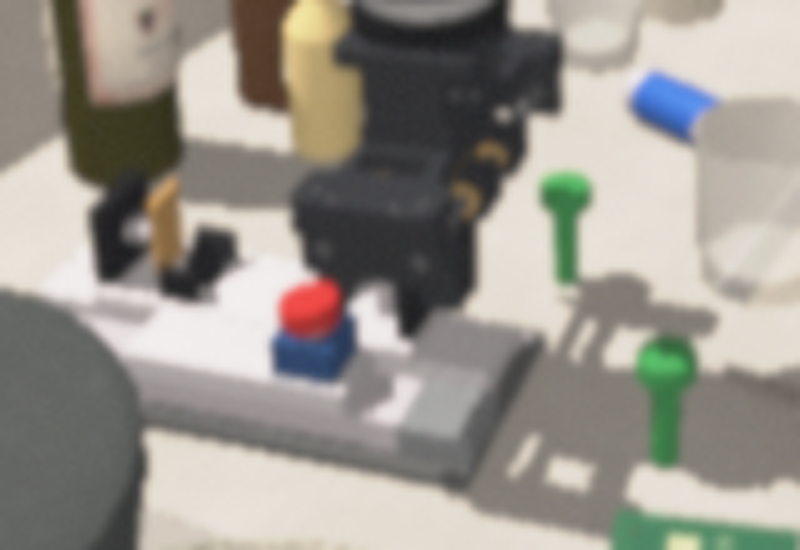

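The red head now sits low on the boss and the tray has stopped. I'll back off, rise and look from above.

Request:
play_rows([
  [0, 0, 8, 0, 0, 0, 0],
  [0, 0, 12, 0, 0, 0, 0],
  [0, 0, 0, -30, 0, 0, 0],
  [0, 0, 0, -45, 0, 0, 0],
  [0, 10, -10, -45, 0, 0, 0],
  [0, 15, -15, -40, 0, 0, 0],
  [0, 15, -15, -20, 0, 0, 0],
  [0, 5, -5, -5, 0, 0, 0],
])

```text
clock: 7.3
tool_pos: [0.4882, 0.1602, 0.2423]
eef_rot: [0.763, -0.646, -0.005, 0.007]
contact_force: [-0.3, -0.4, -0.5]
opening: 0.004
```

```bash
python3 - <<'E'
from h import *
import json
c=r.get_calibration("wrist"); json.dump({k:np.array(v).tolist() for k,v in c.items()},open("w2.json","w"))
im=cv2.cvtColor(r.snapshot("wrist"),cv2.COLOR_RGB2BGR); cv2.imwrite("pics/w2.png",im)
s=cv2.cvtColor(r.snapshot("side"),cv2.COLOR_RGB2BGR); cv2.imwrite("pics/side3.png",s)
cv2.imwrite("pics/s3.png",cv2.resize(s[200:310,140:300],None,fx=5,fy=5,interpolation=cv2.INTER_CUBIC))
E
```

```text
(no output)
```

View pics/w2.png

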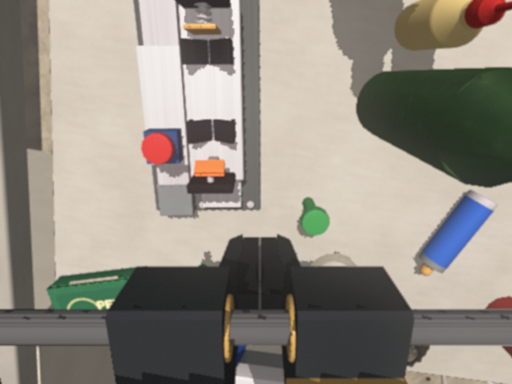

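View pics/s3.png

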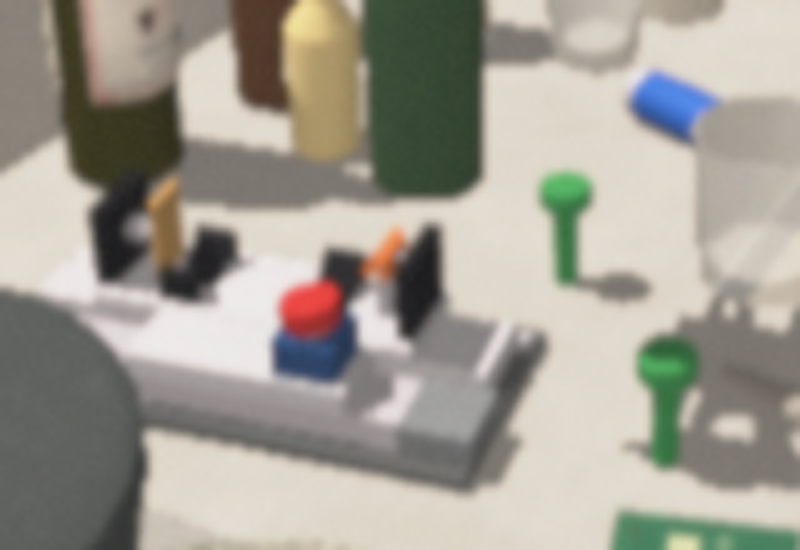

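```bash
python3 - <<'E'
from h import *
import json
np.set_printoptions(precision=4,suppress=True)
c=json.load(open("w2.json")); w=cv2.imread("pics/w2.png"); s=cv2.imread("pics/side3.png")
def Z(p,z): return onz("wrist",p,z,c)
a,m,n=blob(w,(0,150,100),(6,255,255),(130,125,185,170)); b,m2,n2=blob(s,(0,150,100),(6,255,255),(190,245,235,275))
print("pin",a,n,b,n2,tri(ray("wrist",a,c),ray("side",b)), Z(a,.07))
o,_,k=blob(w,(5,150,120),(18,255,255),(185,150,235,185)); print("orange",Z(o,.078),o,k)
cv2.imwrite("pics/w2c.png",cv2.resize(w[0:110,120:270],None,fx=5,fy=5,interpolation=cv2.INTER_CUBIC))
cv2.imwrite("pics/w2d.png",cv2.resize(w[105:215,120:270],None,fx=5,fy=5,interpolation=cv2.INTER_CUBIC))
E
```

```text
pin [157.1893 148.1166] 729 [202.1463 260.8659] 82 (array([0.4854, 0.2558, 0.0691]), np.float64(0.0015939663389684829)) [0.4863 0.2561 0.07  ]
orange [0.4774 0.2052 0.078 ] [209.3715 168.3132] 463
```

View pics/w2c.png

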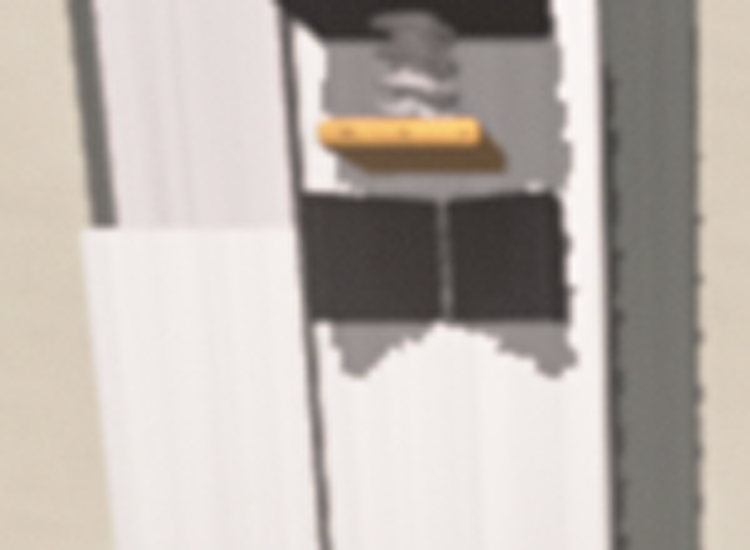

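View pics/w2d.png

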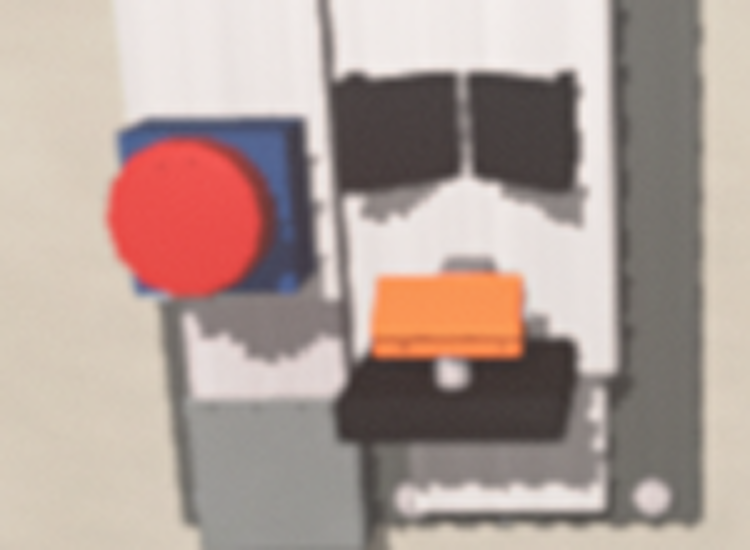

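```bash
python3 - <<'E'
from h import *
import json
np.set_printoptions(precision=4,suppress=True)
c=json.load(open("w2.json"))
def Z(x,y,z,top): return onz("wrist",(120+x/5,(0 if top else 105)+y/5),z,c)
f=[Z(320,146,.086,1),Z(480,146,.086,1)]; print("plate face",f,np.mean(f,0),np.linalg.norm(f[0]-f[1]))
w=[Z(338,439,.08,0),Z(566,440,.08,0)]; print("wall outer",w,np.mean(w,0),np.linalg.norm(w[0]-w[1]))
o=[Z(376,345,.08,0),Z(522,345,.08,0)];print("orange",np.mean(o,0))
for z in(.037,.045):
  g=[Z(443,197,z,1),Z(449,320,z,1),Z(462,75,z,0),Z(468,180,z,0)]; print(np.array(g))
  d=g[0]-g[3]; print(np.degrees(np.arctan2(d[1],d[0])))
u=np.array([.9857,.1685,0]);v=np.array([.1685,-.9857,0])
P=np.mean(f,0)
for nm,q in [("plate",P),("wall",np.mean(w,0)),("orange",np.mean(o,0)),("gA37",Z(443,197,.037,1)),("gD37",Z(468,180,.037,0))]: print(nm,(q-P)@u,(q-P)@v)
# V block y-extents, top edges z~? 
E
```

```text
plate face [array([0.5897, 0.2379, 0.086 ]), array([0.5939, 0.2129, 0.086 ])] [0.5918 0.2254 0.086 ] 0.02533736932754978
wall outer [array([0.4509, 0.2223, 0.08  ]), array([0.4578, 0.1801, 0.08  ])] [0.4544 0.2012 0.08  ] 0.0427793603122368
orange [0.4726 0.204  0.08  ]
[[0.5885 0.2249 0.037 ]
 [0.5673 0.2212 0.037 ]
 [0.5155 0.2123 0.037 ]
 [0.4947 0.2085 0.037 ]]
9.892435497028169
[[0.588  0.2237 0.045 ]
 [0.5673 0.2201 0.045 ]
 [0.5166 0.2115 0.045 ]
 [0.4963 0.2078 0.045 ]]
9.892435497028162
plate 0.0 0.0
wall -0.13950261724467197 0.0006876185379661891
orange -0.12104980541050606 0.0010247530545692256
gA37 -0.0033319358933146647 -8.231421199963891e-05
gD37 -0.09855801404442893 0.00023646388381465123
```

The pin head has dropped 12.7 mm, so the tray is locked. The tray axis measurements agree with each other to within about 1 mm. Next I refine the battery from both wrist views.

```bash
python3 - <<'E'
from h import *
import json
np.set_printoptions(precision=4,suppress=True)
for k,box in (("1",(330,140,420,235)),("2",(410,185,500,285))):
    c=json.load(open(f"w{k}.json")); im=cv2.imread(f"pics/w{k}.png")
    p,m,a=blob(im,(100,100,60),(125,255,255),box); pts=np.argwhere(m)[:,::-1].astype(np.float32)
    b=np.array([onz("wrist",q,.019,c)[:2] for q in pts],np.float32)
    vx,vy,x0,y0=cv2.fitLine(b,cv2.DIST_L2,0,.01,.01).ravel(); rc=cv2.minAreaRect(b); print(a,"ang",np.degrees(np.arctan2(vy,vx)),x0,y0,rc)
    x0_,y0_,x1_,y1_=box
    cv2.imwrite(f"pics/b{k}.png",cv2.resize(im[box[1]-10:box[3]+10,box[0]-10:box[2]+12],None,fx=5,fy=5,interpolation=cv2.INTER_CUBIC))
a=cv2.imread("pics/b1.png");b=cv2.imread("pics/b2.png"); h=min(a.shape[0],b.shape[0]); j=np.hstack([a[:h],b[:h]]); cv2.imwrite("pics/b12.png",cv2.resize(j,(800,int(800*h/j.shape[1])))); print(j.shape,800/j.shape[1])
E
```

```text
1830 ang -18.48922 0.43069246 -0.0838626 ((0.42941606044769287, -0.08337303251028061), (0.03404577821493149, 0.08510901033878326), 71.15574645996094)
2179 ang -17.687645 0.43125033 -0.083515 ((0.4294988811016083, -0.08295687288045883), (0.03926556557416916, 0.08558614552021027), 71.47473907470703)
(575, 1120, 3) 0.7142857142857143
```

View pics/b12.png

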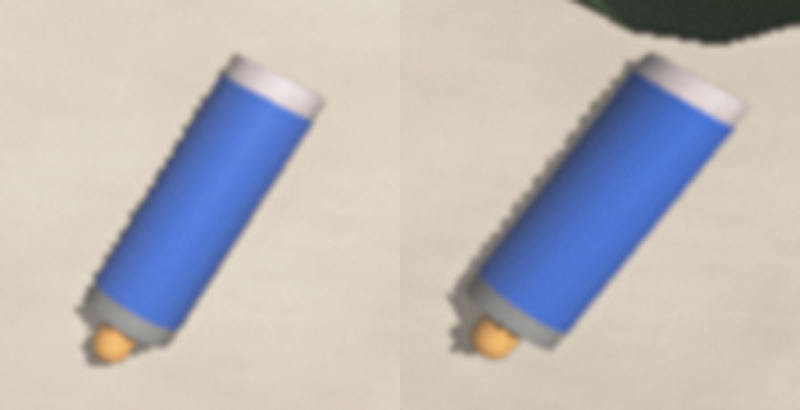

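```bash
python3 - <<'E'
from h import *
np.set_printoptions(precision=4,suppress=True)
t=cv2.imread("pics/top0.png"); cv2.imwrite("pics/t3.png",cv2.resize(t[175:285,210:350],None,fx=5,fy=5,interpolation=cv2.INTER_CUBIC))
for z in (0,.05,.1): print(z,onz("top",(238,250),z),onz("top",(225,250),z),onz("top",(302,188),z),onz("top",(315,258),z))
E
```

```text
0 [0.3408 0.0466 0.    ] [0.3403 0.0905 0.    ] [ 0.5547 -0.1697  0.    ] [ 0.3178 -0.2119  0.    ]
0.05 [0.3417 0.0431 0.05  ] [0.3412 0.0852 0.05  ] [ 0.5466 -0.164   0.05  ] [ 0.3197 -0.2045  0.05  ]
0.1 [0.3426 0.0396 0.1   ] [0.3421 0.0798 0.1   ] [ 0.5385 -0.1584  0.1   ] [ 0.3216 -0.1971  0.1   ]
```

View pics/t3.png

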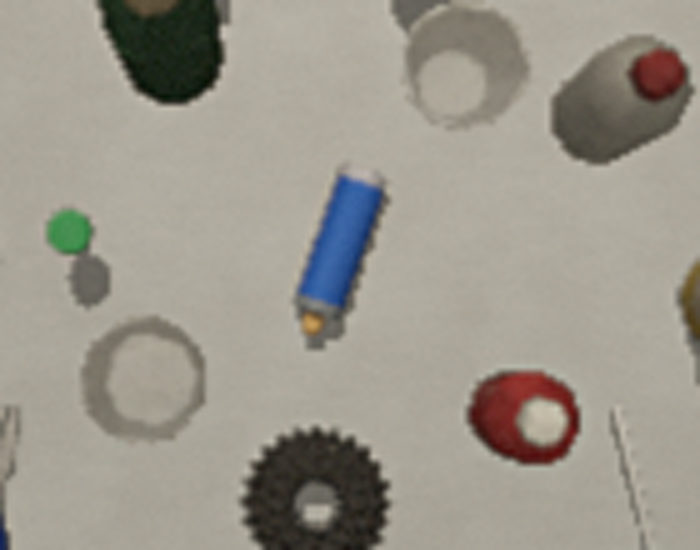

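Request:
play_rows([
  [0.3, 57, 25.5, -12, 0, 0, 0],
  [0.5, 57, 25.5, -12, 0, 0, 0],
  [0.7, 57, 25.5, 0, 0, 0, 0],
  [0.7, 57, 25.5, 0, 0, 0, 0],
  [0.7, 0, 0, 35, 0, 0, 0.123],
  [0.7, 0, 0, 35, 0, 0, 0.123],
  [0.7, 0, 0, 35, 0, 0, 0.123],
  [0.7, 0, 0, 35, 0, 0, 0.123],
])

```text
clock: 8.4
tool_pos: [0.4144, -0.0825, 0.1177]
eef_rot: [-0.578, 0.816, 0.008, -0.012]
contact_force: [0.3, -0.1, -0.3]
opening: 0.699
```

```bash
cat >> h.py <<'E'
from scipy.spatial.transform import Rotation as Ro
def togo(pos,Rt,n=1):
    s=r.get_state(); R0=Ro.from_quat(s["eef_rot"]); d=R0.inv().apply(np.array(pos)-s["tool_pos"])*1000
    w=(R0.inv()*Rt).as_rotvec(); print("pos",s["tool_pos"].round(4),"togo mm",d.round(1),"rot",w.round(3),"F",s["contact_force"].round(1))
def down(angx,tilt=0):  # tool x at world angle angx deg, z down; tilt about tool x (deg)
    a=np.radians(angx); M=np.array([[np.cos(a),np.sin(a),0],[np.sin(a),-np.cos(a),0],[0,0,-1]])
    return Ro.from_matrix(M)*Ro.from_rotvec([np.radians(tilt),0,0])
E
python3 - <<'E'
from h import *
togo([.4252,-.0816,.004],down(-108.7)); print(r.get_state()["q"].round(3))
E
```

```text
pos [ 0.4144 -0.0825  0.1177] togo mm [ -5.6 -13.  113.3] rot [ 0.027 -0.01  -0.011] F [ 0.3 -0.1 -0.3]
[ 0.223  0.693 -0.218  2.238  0.518  0.288 -2.359]
```

Request:
play_rows([
  [0.7, -5.5, -9, 25, 0.027, -0.01, -0.01],
  [0.7, 0, 0, 25, 0, 0, 0],
  [0.7, 0, 0, 25, 0, 0, 0],
  [0.7, 0, 0, 15, 0, 0, 0],
  [0.7, 0, 0, 8, 0, 0, 0],
  [0.7, 0, 0, 4, 0, 0, 0],
  [0.7, 0, 0, 0, 0, 0, 0],
  [0.7, 0, 0, 0, 0, 0, 0],
])

```text
clock: 9.4
tool_pos: [0.4287, -0.0762, 0.0181]
eef_rot: [-0.582, 0.813, 0.014, -0.011]
contact_force: [-0.0, 0.1, 0.1]
opening: 0.702
```

```bash
python3 - <<'E'
from h import *
togo([.4252,-.0816,.004],down(-108.7))
im=cv2.cvtColor(r.snapshot("wrist"),cv2.COLOR_RGB2BGR); cv2.imwrite("pics/w4.png",im)
E
```

```text
pos [ 0.4287 -0.0762  0.0181] togo mm [ 6.2  1.1 14.1] rot [ 0.035 -0.003 -0.002] F [-0.   0.1  0.1]
```

View pics/w4.png

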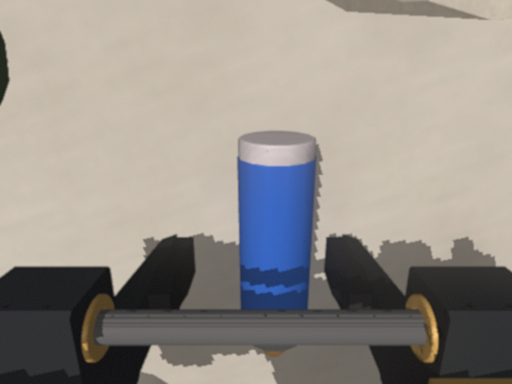

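The battery is centred between the fingers and lies along them, about 6 mm off in tool x. I'll correct that, descend and grip.

Request:
play_rows([
  [0.7, 6, 1, 7, 0.035, 0, 0],
  [0.7, 0, 0, 6, 0, 0, 0],
  [0.7, 0, 0, 0, 0, 0, 0],
  [0, 0, 0, 0, 0, 0, 0],
  [0, 0, 0, 0, 0, 0, 0],
  [0, 0, 0, 0, 0, 0, 0],
  [0, 0, 0, 0, 0, 0, 0],
  [0, 0, 0, 0, 0, 0, 0],
], grip_force=25)

```text
clock: 10.45
tool_pos: [0.4383, -0.0851, 0.0152]
eef_rot: [-0.581, 0.813, 0.007, -0.009]
contact_force: [0.4, -0.2, -0.3]
opening: 0.379
```

```bash
python3 - <<'E'
from h import *
togo([.4252,-.0816,.004],down(-108.7))
E
```

```text
pos [ 0.4383 -0.0851  0.0152] togo mm [ 0.9 13.3 11.5] rot [ 0.021 -0.006 -0.003] F [ 0.4 -0.2 -0.3]
```

```bash
python3 - <<'E'
from h import *
s=r.get_state(); print(s["q"].round(3),s["opening"], s["joint_torque"].round(1), s["qd"].round(3))
E
```

```text
[ 0.112  0.923 -0.039  2.212  0.842  0.043 -2.654] 0.3792120281874561 [ -0.1 -47.1   1.   -0.1  -0.   -0.    0. ] [-0.001 -0.001 -0.001 -0.002  0.     0.002  0.   ]
```

The wrist is against two joint limits (q6, q7), so the grip is too high, only at the tips. I'll drag the battery outward about 25 mm, release it, and regrip with the hand half-turned.

Request:
play_rows([
  [0, 0, -5, 0, 0, 0, 0],
  [0, 0, -5, 0, 0, 0, 0],
  [0, 0, -5, 0, 0, 0, 0],
  [0, 0, -5, 0, 0, 0, 0],
  [0, 0, -5, 0, 0, 0, 0],
  [0.7, 0, 0, 0, 0, 0, 0],
  [0.7, 0, 0, 0, 0, 0, 0],
  [0.7, 0, 0, 0, 0, 0, 0],
])

```text
clock: 11.45
tool_pos: [0.4598, -0.0934, 0.0151]
eef_rot: [-0.581, 0.814, 0.009, -0.011]
contact_force: [0.7, -0.0, -0.9]
opening: 0.686
```

```bash
python3 - <<'E'
from h import *
togo([.4252,-.0816,.004],down(-108.7)); s=r.get_state(); print(s["q"].round(3),s["opening"])
E
```

```text
pos [ 0.4598 -0.0934  0.0151] togo mm [-0.  36.2 12.1] rot [ 0.027 -0.007 -0.004] F [ 0.7 -0.  -0.9]
[ 0.194  0.926 -0.151  2.137  0.827  0.165 -2.622] 0.6858823752755253
```

Request:
play_rows([
  [0.7, 0, 0, -30, 0, 0, 0],
  [0.7, 0, 0, -40, 0, 0, 0],
  [0.7, 0, 0, -20, 0, 0, -0.186],
  [0.7, 0, 0, 0, 0, 0, -0.186],
  [0.7, 0, 0, 0, 0, 0, -0.186],
  [0.7, 0, 0, 0, 0, 0, -0.186],
  [0.7, 0, 0, 0, 0, 0, -0.186],
  [0.7, 0, 0, 0, 0, 0, -0.186],
])

```text
clock: 12.45
tool_pos: [0.4642, -0.0946, 0.1081]
eef_rot: [0.927, -0.376, -0.011, 0.006]
contact_force: [-0.2, -0.5, -0.6]
opening: 0.702
```

Request:
play_rows([
  [0.7, 0, 0, 0, 0, 0, -0.186],
  [0.7, 0, 0, 0, 0, 0, -0.186],
  [0.7, 0, 0, 0, 0, 0, -0.186],
  [0.7, 0, 0, 0, 0, 0, -0.186],
  [0.7, 0, 0, 0, 0, 0, -0.186],
  [0.7, 0, 0, 0, 0, 0, -0.186],
  [0.7, 0, 0, 0, 0, 0, -0.186],
  [0.7, 0, 0, 0, 0, 0, -0.186],
])

```text
clock: 13.45
tool_pos: [0.4645, -0.0965, 0.107]
eef_rot: [0.934, 0.357, -0.013, -0.003]
contact_force: [0.2, 0.3, 0.1]
opening: 0.696
```

```bash
python3 - <<'E'
from h import *
import json
togo([.4598,-.0934,.1],down(71.3)); s=r.get_state(); print(s["q"].round(3),s["opening"])
c=r.get_calibration("wrist"); json.dump({k:np.array(v).tolist() for k,v in c.items()},open("w5.json","w"))
im=cv2.cvtColor(r.snapshot("wrist"),cv2.COLOR_RGB2BGR); cv2.imwrite("pics/w5.png",im)
E
```

```text
pos [ 0.4645 -0.0965  0.107 ] togo mm [-1.2 -5.3  7.1] rot [-0.019  0.018 -0.514] F [0.2 0.3 0.1]
[ 0.686  0.949 -1.031  2.077  1.13   0.883 -0.312] 0.6964508226283749
```

View pics/w5.png

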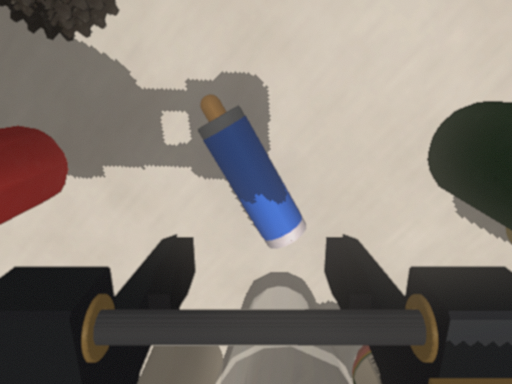

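```bash
python3 - <<'E'
from h import *
import json
np.set_printoptions(precision=4,suppress=True)
c=json.load(open("w5.json")); im=cv2.imread("pics/w5.png")
p,m,a=blob(im,(100,90,40),(128,255,255),(190,90,310,250)); pts=np.argwhere(m)[:,::-1].astype(np.float32)
b=np.array([onz("wrist",q,.019,c)[:2] for q in pts],np.float32)
vx,vy,x0,y0=cv2.fitLine(b,cv2.DIST_L2,0,.01,.01).ravel(); rc=cv2.minAreaRect(b); print(a,"ang",np.degrees(np.arctan2(vy,vx)),x0,y0,rc)
print("stud tip",onz("wrist",(208,96),.017,c),"flat low edge",onz("wrist",(288,243),.012,c))
E
```

```text
5469 ang -19.093441 0.45085293 -0.09045744 ((0.45324793457984924, -0.09139624238014221), (0.03257761523127556, 0.08819682151079178), 71.19979858398438)
stud tip [ 0.3901 -0.0684  0.017 ] flat low edge [ 0.504  -0.1121  0.012 ]
```

Request:
play_rows([
  [0.7, 0, 0, 0, 0, 0, -0.17],
  [0.7, 0, 0, 0, 0, 0, -0.17],
  [0.7, 0, 0, 10, 0, 0, -0.17],
  [0.7, 0, 0, 15, 0, 0, 0],
  [0.7, 0, 0, 15, 0, 0, 0],
  [0.7, 0, 0, 15, 0, 0, 0],
  [0.7, 0, 0, 10, 0, 0, 0],
  [0.7, 0, 0, 0, 0, 0, 0],
])

```text
clock: 14.5
tool_pos: [0.4629, -0.0985, 0.0387]
eef_rot: [0.814, 0.581, -0.013, -0.005]
contact_force: [0.1, 0.7, 0.6]
opening: 0.699
```

```bash
python3 - <<'E'
from h import *
togo([.4555,-.092,.004],down(71)); s=r.get_state(); print(s["q"].round(3),s["opening"])
E
```

```text
pos [ 0.4629 -0.0985  0.0387] togo mm [ 4.2 -8.3 34.9] rot [-0.024  0.015 -0.   ] F [0.1 0.7 0.6]
[ 0.68   1.102 -1.026  2.101  1.339  0.909  0.041] 0.6985014306563692
```

Request:
play_rows([
  [0.7, 4, -8, 6, -0.024, 0.015, 0],
  [0.7, 0, 0, 10, 0, 0, 0],
  [0.7, 0, 0, 10, 0, 0, 0],
  [0.7, 0, 0, 6, 0, 0, 0],
  [0.7, 0, 0, 2, 0, 0, 0],
  [0.7, 0, 0, 0, 0, 0, 0],
  [0.7, 0, 0, 0, 0, 0, 0],
  [0.7, 0, 0, 0, 0, 0, 0],
])

```text
clock: 15.5
tool_pos: [0.4593, -0.0925, 0.0043]
eef_rot: [0.815, 0.579, 0.001, 0.002]
contact_force: [0.6, 0.3, -0.3]
opening: 0.699
```

```bash
python3 - <<'E'
from h import *
togo([.4555,-.092,.004],down(71)); s=r.get_state(); print(s["q"].round(3),s["opening"])
im=cv2.cvtColor(r.snapshot("wrist"),cv2.COLOR_RGB2BGR); cv2.imwrite("pics/w6.png",im)
E
```

```text
pos [ 0.4593 -0.0925  0.0043] togo mm [-0.7 -3.8  0.3] rot [ 0.004 -0.    -0.004] F [ 0.6  0.3 -0.3]
[ 0.661  1.161 -0.989  2.144  1.495  0.877 -0.097] 0.6993016846195328
```

View pics/w6.png

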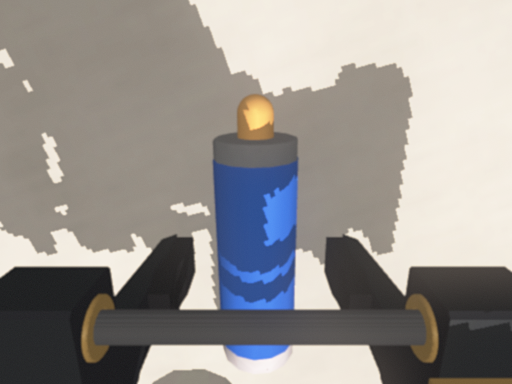

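Well aligned, and z is now 4 mm. Closing on the battery.

Request:
play_rows([
  [0.6, 0, -4, 0, 0, 0, 0],
  [0, 0, 0, 0, 0, 0, 0],
  [0, 0, 0, 0, 0, 0, 0],
  [0, 0, 0, 0, 0, 0, 0],
  [0, 0, 0, 0, 0, 0, 0],
  [0, 0, 0, -10, 0, 0, 0],
  [0, 0, 0, -20, 0, 0, 0],
  [0, 0, 0, -30, 0, 0, 0],
], grip_force=35)

```text
clock: 16.55
tool_pos: [0.4535, -0.0911, 0.0651]
eef_rot: [0.815, 0.579, -0.0, 0.0]
contact_force: [0.6, -0.6, -1.5]
opening: 0.379
```

```bash
python3 - <<'E'
from h import *
import json
togo([.4555,-.092,.004],down(71)); s=r.get_state(); print(s["q"].round(3),s["opening"],s["tool_pos"])
c=r.get_calibration("wrist"); json.dump({k:np.array(v).tolist() for k,v in c.items()},open("w7.json","w"))
im=cv2.cvtColor(r.snapshot("wrist"),cv2.COLOR_RGB2BGR); cv2.imwrite("pics/w7.png",im)
# side-tray coordinates / target report
R=Ro.from_quat(s["eef_rot"]); print("stud tip px tests")
E
```

```text
pos [ 0.4535 -0.0911  0.0651] togo mm [-0.1  2.2 61.1] rot [-0.     0.001 -0.004] F [ 0.6 -0.6 -1.5]
[ 0.69   1.044 -1.052  2.15   1.328  0.885  0.004] 0.3785803651276508 [ 0.45348085 -0.09113207  0.06512556]
stud tip px tests
```

View pics/w7.png

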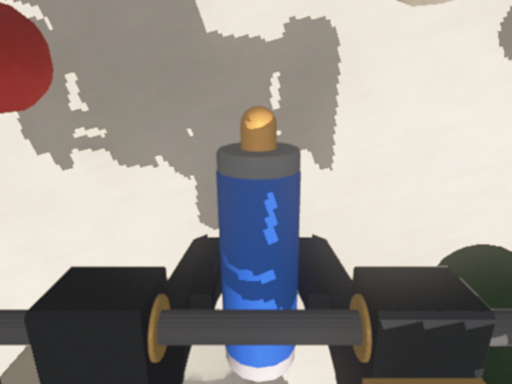

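```bash
python3 - <<'E'
from h import *
import json
np.set_printoptions(precision=2,suppress=True)
c=json.load(open("w7.json")); s=r.get_state(); R=Ro.from_quat(s["eef_rot"]).as_matrix(); t=s["tool_pos"]
o,_=ray("wrist",(0,0),c); o2=R.T@(o-t)*1000; print("cam in tool",o2)
def onT(px,zt):
    o,d=ray("wrist",px,c); o=R.T@(o-t)*1000; d=R.T@d; return o+d*(zt-o[2])/d[2]
print("stud dome tip",onT((258,108),-13-4), onT((258,107),-13))
print("grey end top edge",onT((258,147),-30))
print("grey/blue top",onT((258,175),-30))
print("left/right edge", onT((218,165),-13),onT((300,165),-13))
E
```

```text
cam in tool [  -0.8   -80.   -141.37]
stud dome tip [ -1.72 -71.41 -17.  ] [ -1.75 -71.48 -13.  ]
grey end top edge [ -1.65 -59.9  -30.  ]
grey/blue top [ -1.68 -50.46 -30.  ]
left/right edge [-17.08 -49.91 -13.  ] [ 14.22 -49.89 -13.  ]
```

Held firmly, with the battery along tool y, stud at about −72 mm and flat at about +44 mm. Now lifting and carrying, high and in front of the tall bottle.

Request:
play_rows([
  [0, 0, 0, -54, 0, 0, 0],
  [0, 0, 0, -54, 0, 0, 0],
  [0, 0, 0, -54, 0, 0, 0],
  [0, 0, 0, -54, 0, 0, 0],
  [0, 38, -13, 0, 0, 0, -0.124],
  [0, 39, -8, 0, 0, 0, -0.124],
  [0, 40, -4, 0, 0, 0, -0.124],
  [0, 40, 1, 0, 0, 0, -0.124],
])

```text
clock: 17.6
tool_pos: [0.4518, 0.0705, 0.2921]
eef_rot: [0.645, 0.764, 0.0, 0.004]
contact_force: [0.8, -0.2, -1.0]
opening: 0.374
```

```bash
cat >> h.py <<'E'
u=np.array([.9856,.1694,0]); seat=np.array([.5933,.2257,.061]); catch=seat-.116*u
def tgt(tilt,dyflat=0,dz=0,L=.0435,H=.013):
    Rt=down(99.75,tilt); M=Rt.as_matrix(); flat=seat+u*dyflat
    # axis passes 5 mm before seat at z .061+dz
    t=np.radians(tilt); flat=flat+np.array([0,0,dz-.005*np.tan(t)])
    return flat-L*M[:,1]+H*M[:,2],Rt
E
python3 - <<'E'
from h import *
s=r.get_state(); print(s["q"].round(3),s["opening"],s["tool_pos"])
p,R=tgt(13,0,0); print(p); togo(p,R)
p,R=tgt(0); print(p)
E
```

```text
[ 0.536  0.725 -1.397  1.953  0.795  1.177  0.564] 0.37378824603358674 [0.45175312 0.07045752 0.29209573]
[0.54864499 0.21802687 0.05696422]
pos [0.4518 0.0705 0.2921] togo mm [130.5 119.2 235. ] rot [ 0.232  0.006 -0.001] F [ 0.8 -0.2 -1. ]
[0.55042831 0.2183333  0.048     ]
```

Request:
play_rows([
  [0, 32, 26, 0, 0, 0, 0],
  [0, 32, 26, 0, 0, 0, 0],
  [0, 32, 26, 0, 0, 0, 0],
  [0, 32, 26, 5, 0, 0, 0],
  [0, 0, 0, 35, 0, 0, 0],
  [0, 0, 0, 35, 0, 0, 0],
  [0, 0, 0, 35, 0, 0, 0],
  [0, 0, 0, 20, 0, 0, 0],
])

```text
clock: 18.6
tool_pos: [0.5324, 0.2226, 0.1592]
eef_rot: [0.64, 0.768, 0.001, 0.005]
contact_force: [0.6, 0.1, -1.5]
opening: 0.377
```

```bash
python3 - <<'E'
from h import *
s=r.get_state(); print(s["q"].round(3),s["opening"],s["tool_pos"])
p,R=tgt(13,0,0); togo(p,R)
E
```

```text
[ 0.105  0.985 -1.149  1.77   1.024  1.115  0.345] 0.3766295789113411 [0.53239677 0.22260087 0.15924328]
pos [0.5324 0.2226 0.1592] togo mm [ -6.7  14.3 102.5] rot [0.235 0.008 0.01 ] F [ 0.6  0.1 -1.5]
```

Request:
play_rows([
  [0, -3.5, 0, 0, 0.118, 0, 0],
  [0, -3, 0, 0, 0.117, 0.008, 0.01],
  [0, 0, 4, 17, 0, 0, 0],
  [0, 0, 4, 17, 0, 0, 0],
  [0, 0, 4, 17, 0, 0, 0],
  [0, 0, 4, 14, 0, 0, 0],
  [0, 0, 0, 0, 0, 0, 0],
  [0, 0, 0, 0, 0, 0, 0],
])

```text
clock: 19.6
tool_pos: [0.5308, 0.2156, 0.0869]
eef_rot: [0.637, 0.762, -0.089, -0.073]
contact_force: [0.6, 0.1, -2.5]
opening: 0.372
```

```bash
python3 - <<'E'
from h import *
import json
s=r.get_state(); print(s["q"].round(3),s["opening"],s["tool_pos"])
p,R=tgt(13,0,0); togo(p,R)
c=r.get_calibration("wrist"); json.dump({k:np.array(v).tolist() for k,v in c.items()},open("w8.json","w"))
cv2.imwrite("pics/w8.png",cv2.cvtColor(r.snapshot("wrist"),cv2.COLOR_RGB2BGR))
s=cv2.cvtColor(r.snapshot("side"),cv2.COLOR_RGB2BGR); cv2.imwrite("pics/s8.png",cv2.resize(s[190:310,130:280],None,fx=5,fy=5,interpolation=cv2.INTER_CUBIC))
E
```

```text
[ 0.081  1.164 -1.107  1.585  0.908  1.25   0.52 ] 0.37176575630172015 [0.53077468 0.21563964 0.08688963]
pos [0.5308 0.2156 0.0869] togo mm [-0.7 24.4 25. ] rot [-0.004  0.004  0.007] F [ 0.6  0.1 -2.5]
```

View pics/w8.png

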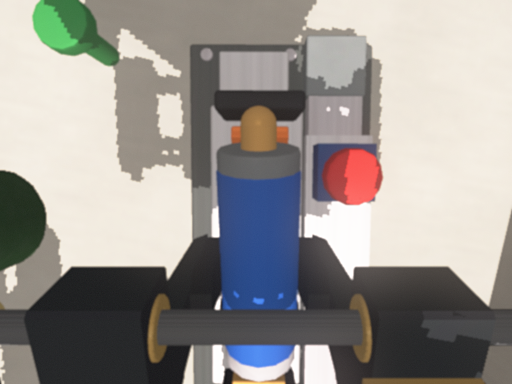

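View pics/s8.png

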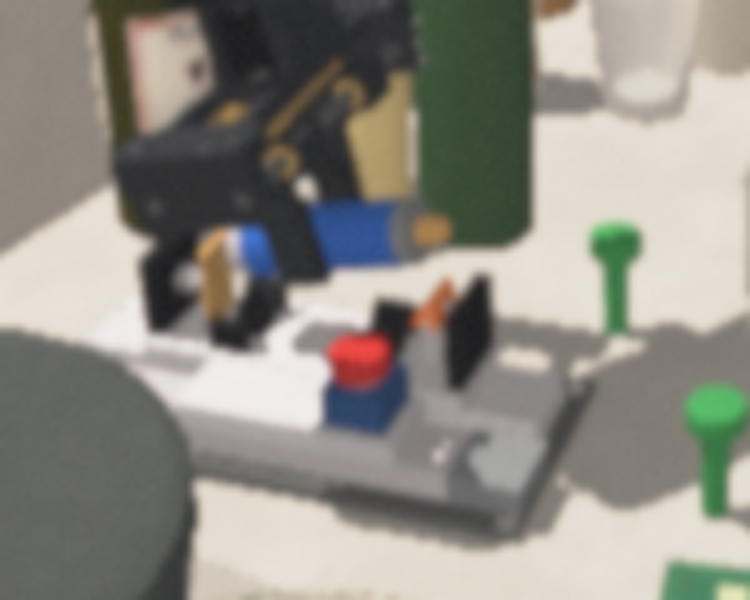

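Lateral alignment is good, stud over the orange catch. Now straight down into the V, then forward against the contact.

Request:
play_rows([
  [0, -0.5, 1.6, 7, 0, 0, 0],
  [0, 0, 1.6, 7, 0, 0, 0],
  [0, 0, 1.4, 6, 0, 0, 0],
  [0, 0, 1, 4, 0, 0, 0],
  [0, 0, 0.7, 3, 0, 0, 0],
  [0, 0, 0, 0, 0, 0, 0],
  [0, 0, 3, -0.7, 0, 0, 0],
  [0, 0, 3, -0.7, 0, 0, 0],
])

```text
clock: 20.7
tool_pos: [0.539, 0.2166, 0.0589]
eef_rot: [0.638, 0.762, -0.087, -0.072]
contact_force: [0.2, -0.5, -1.2]
opening: 0.38
```

```bash
python3 - <<'E'
from h import *
s=r.get_state(); print(s["q"].round(3),s["opening"],s["tool_pos"],s["moment"].round(2))
p,R=tgt(13,0,0); togo(p,R)
s=cv2.cvtColor(r.snapshot("side"),cv2.COLOR_RGB2BGR); cv2.imwrite("pics/s9.png",cv2.resize(s[190:310,130:280],None,fx=5,fy=5,interpolation=cv2.INTER_CUBIC))
E
```

```text
[ 0.072  1.204 -1.084  1.569  0.942  1.227  0.522] 0.3799266633745895 [0.53902561 0.2165879  0.05894184] [ 0.03 -0.4   0.  ]
pos [0.539  0.2166 0.0589] togo mm [-0.3  9.9 -0.3] rot [-0.     0.003  0.005] F [ 0.2 -0.5 -1.2]
```

View pics/s9.png

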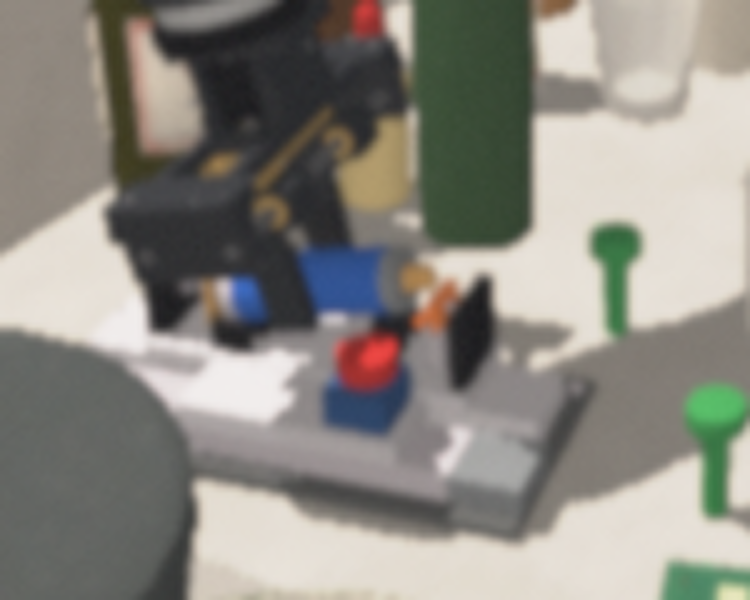

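Request:
play_rows([
  [0, 0, 2.5, -0.3, 0, 0, 0],
  [0, 0, 2, -0.3, 0, 0, 0],
  [0, 0, 2, -0.3, 0, 0, 0],
  [0, 0, 2, -0.3, 0, 0, 0],
  [0, 0, 2, 0, 0, 0, 0],
  [0, 0, 1, 0, 0, 0, 0],
  [0, 0, 0, 0, 0, 0, 0],
  [0, 0, 0, 0, 0, 0, 0],
])

```text
clock: 21.75
tool_pos: [0.5461, 0.2176, 0.0581]
eef_rot: [0.636, 0.762, -0.092, -0.074]
contact_force: [-3.7, -1.8, 1.5]
opening: 0.372
```

```bash
python3 - <<'E'
from h import *
s=r.get_state(); print(s["q"].round(3),s["opening"],s["tool_pos"],s["moment"].round(2))
p,R=tgt(13,0,0); togo(p,R)
cv2.imwrite("pics/w10.png",cv2.cvtColor(r.snapshot("wrist"),cv2.COLOR_RGB2BGR))
s=cv2.cvtColor(r.snapshot("side"),cv2.COLOR_RGB2BGR); cv2.imwrite("pics/s10.png",cv2.resize(s[190:310,130:280],None,fx=5,fy=5,interpolation=cv2.INTER_CUBIC))
E
```

```text
[ 0.066  1.213 -1.083  1.534  0.934  1.251  0.549] 0.37198914941382594 [0.54609998 0.21758911 0.05807826] [-0.12  0.21 -0.  ]
pos [0.5461 0.2176 0.0581] togo mm [-0.   2.8  0.5] rot [-0.01   0.006  0.009] F [-3.7 -1.8  1.5]
```

View pics/s10.png

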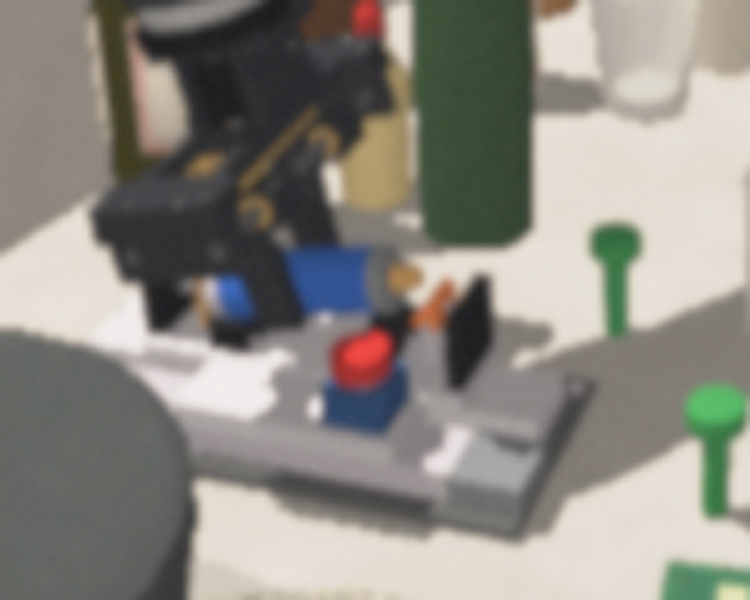

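View pics/w10.png

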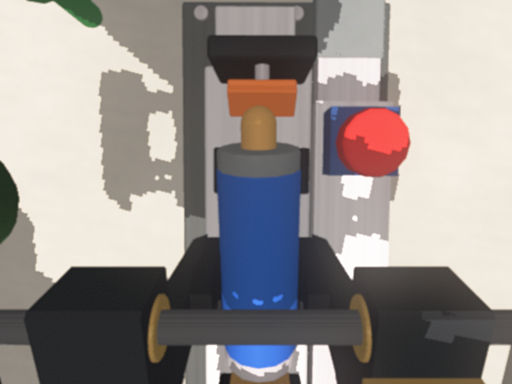

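The flat end is in the far V and against the brass (about 4 N back, V carrying load), with the stud tip just over the orange slope. Now levelling the battery about its flat end to press the stud down.

Request:
play_rows([
  [0, 0, 0.8, 0.9, -0.02, 0, 0],
  [0, 0, 0.8, 0.9, -0.02, 0, 0],
  [0, 0, 0.8, 0.9, -0.02, 0, 0],
  [0, 0, 0.8, 0.9, -0.02, 0, 0],
  [0, 0, 0.8, 0.9, -0.02, 0, 0],
  [0, 0, 0.8, 0.9, -0.02, 0, 0],
  [0, 0, 0.6, 0.9, -0.02, 0, 0],
  [0, 0, 0.6, 0.9, -0.02, 0, 0],
])

```text
clock: 22.85
tool_pos: [0.549, 0.2182, 0.0527]
eef_rot: [0.64, 0.768, -0.028, -0.021]
contact_force: [-2.0, -0.7, -0.7]
opening: 0.374
```

```bash
python3 - <<'E'
from h import *
s=r.get_state(); print(s["q"].round(3),s["opening"],s["tool_pos"],s["moment"].round(2))
p,R=tgt(0,0,0); togo(p,R)
cv2.imwrite("pics/w11.png",cv2.cvtColor(r.snapshot("wrist"),cv2.COLOR_RGB2BGR))
s=cv2.cvtColor(r.snapshot("side"),cv2.COLOR_RGB2BGR); cv2.imwrite("pics/s11.png",cv2.resize(s[190:310,130:280],None,fx=5,fy=5,interpolation=cv2.INTER_CUBIC))
E
```

```text
[ 0.074  1.16  -1.054  1.7    1.097  1.075  0.381] 0.373767711135474 [0.54899557 0.21816279 0.05270157] [-0.13  0.36 -0.04]
pos [0.549  0.2182 0.0527] togo mm [-0.1  1.8  4.6] rot [-0.07   0.005  0.011] F [-2.  -0.7 -0.7]
```

View pics/s11.png

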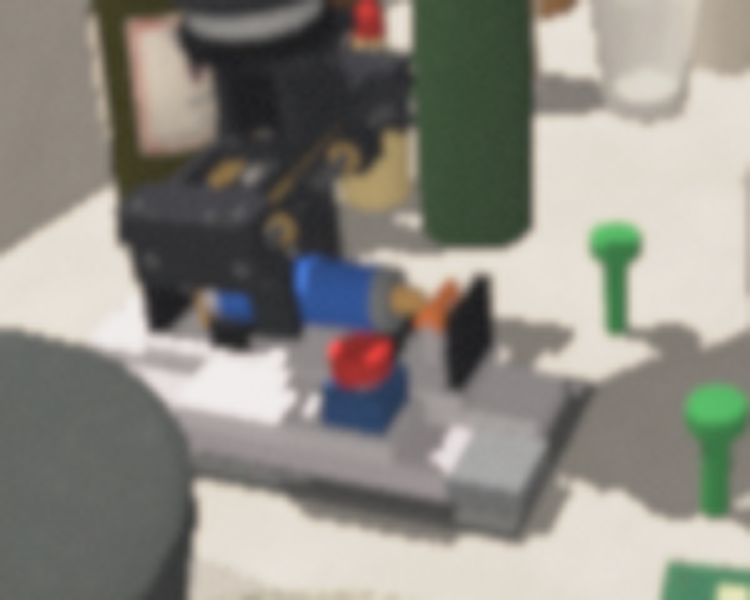

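View pics/w11.png

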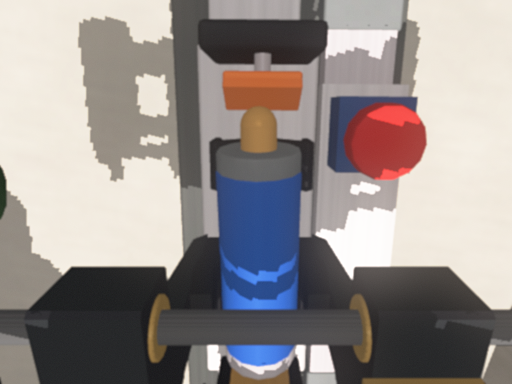

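Request:
play_rows([
  [0, 0, -0.5, 0.7, -0.013, 0, 0],
  [0, 0, -0.3, 0.7, -0.013, 0, 0],
  [0, 0, -0.2, 0.7, -0.013, 0, 0],
  [0, 0, 0, 0.7, -0.013, 0, 0],
  [0, 0, 0, 0.7, -0.013, 0, 0],
  [0, 0, 0, 0.7, -0.013, 0, 0],
  [0, 0, 0, 0.7, -0.013, 0, 0],
  [0, 0, 0, 0.7, -0.013, 0, 0],
])

```text
clock: 23.95
tool_pos: [0.5492, 0.2187, 0.0487]
eef_rot: [0.641, 0.767, 0.016, 0.015]
contact_force: [-1.5, -2.1, 4.7]
opening: 0.379
```

```bash
python3 - <<'E'
from h import *
s=r.get_state(); print(s["q"].round(3),s["opening"],s["tool_pos"],s["moment"].round(2))
p,R=tgt(0,0,0); togo(p,R)
cv2.imwrite("pics/w12.png",cv2.cvtColor(r.snapshot("wrist"),cv2.COLOR_RGB2BGR))
s=cv2.cvtColor(r.snapshot("side"),cv2.COLOR_RGB2BGR); cv2.imwrite("pics/s12.png",cv2.resize(s[190:310,130:280],None,fx=5,fy=5,interpolation=cv2.INTER_CUBIC))
E
```

```text
[ 0.067  1.127 -1.02   1.814  1.247  0.967  0.217] 0.37887712862335365 [0.54917006 0.21865873 0.04872863] [-0.42  0.5  -0.33]
pos [0.5492 0.2187 0.0487] togo mm [-0.5  1.1  0.8] rot [0.044 0.003 0.008] F [-1.5 -2.1  4.7]
```

View pics/s12.png

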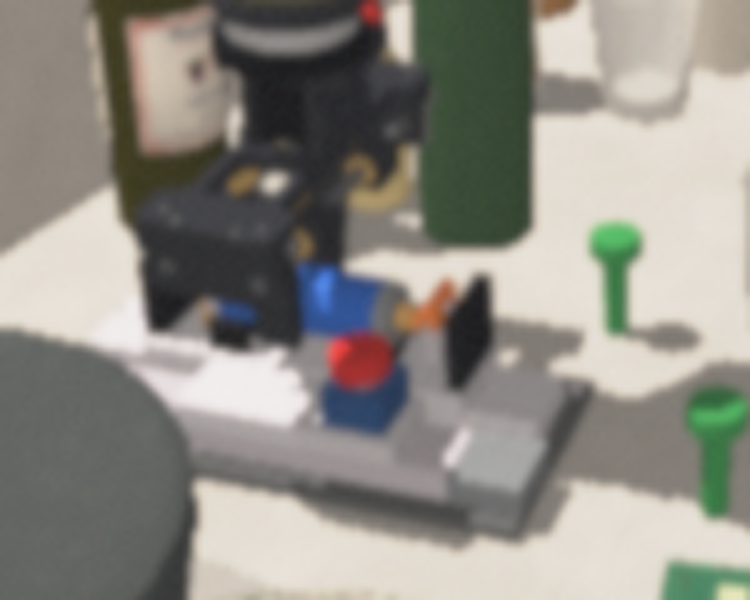

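View pics/w12.png

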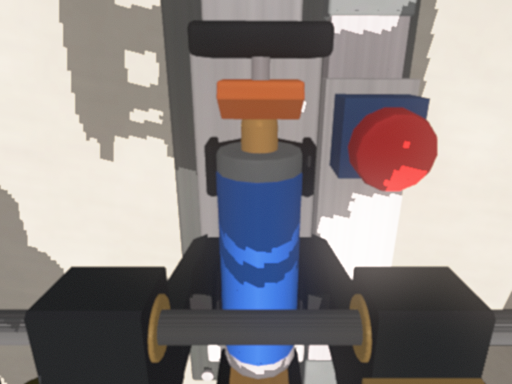

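The stud tip is now hidden under the orange nose, so it has snapped in. I'll let go and lift clear.

Request:
play_rows([
  [0.45, 0, 0, 0, 0, 0, 0],
  [0.55, 0, 0, 0, 0, 0, 0],
  [0.6, 0, 0, 0, 0, 0, 0],
  [0.6, 0, 0, 0, 0, 0, 0],
  [0.6, 0, 0, -5, 0, 0, 0],
  [0.6, 0, 0, -15, 0, 0, 0],
  [0.6, 0, 0, -30, 0, 0, 0],
  [0.6, 0, 0, -40, 0, 0, 0],
])

```text
clock: 25.05
tool_pos: [0.5448, 0.2184, 0.1404]
eef_rot: [0.64, 0.768, 0.015, 0.014]
contact_force: [1.1, -0.5, 0.1]
opening: 0.602
```

```bash
python3 - <<'E'
from h import *
import json
s=r.get_state(); print(s["q"].round(3),s["opening"],s["tool_pos"],s["contact_force"].round(1))
c=r.get_calibration("wrist"); json.dump({k:np.array(v).tolist() for k,v in c.items()},open("w13.json","w"))
cv2.imwrite("pics/w13.png",cv2.cvtColor(r.snapshot("wrist"),cv2.COLOR_RGB2BGR))
s=cv2.cvtColor(r.snapshot("side"),cv2.COLOR_RGB2BGR); cv2.imwrite("pics/s13.png",cv2.resize(s[190:310,130:280],None,fx=5,fy=5,interpolation=cv2.INTER_CUBIC))
E
```

```text
[ 0.105  0.999 -1.112  1.788  1.081  1.059  0.323] 0.6022690771509921 [0.54477732 0.2183866  0.14035667] [ 1.1 -0.5  0.1]
```

View pics/s13.png

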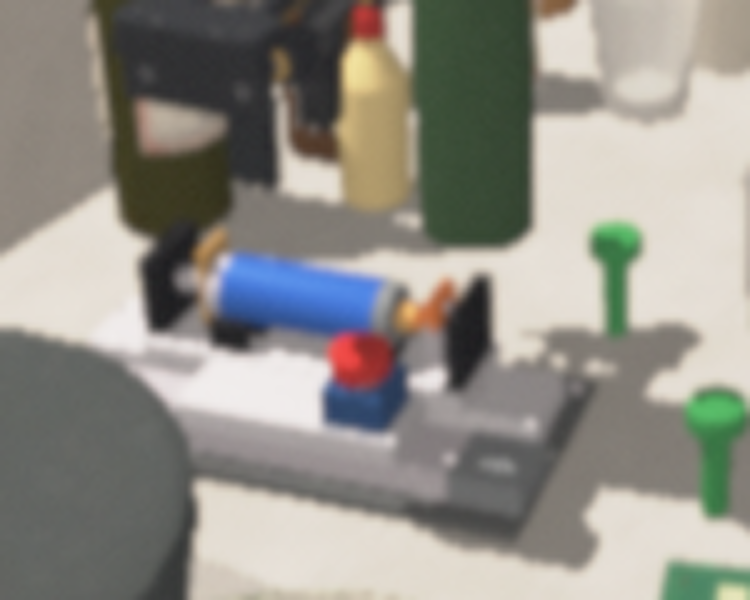

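View pics/w13.png

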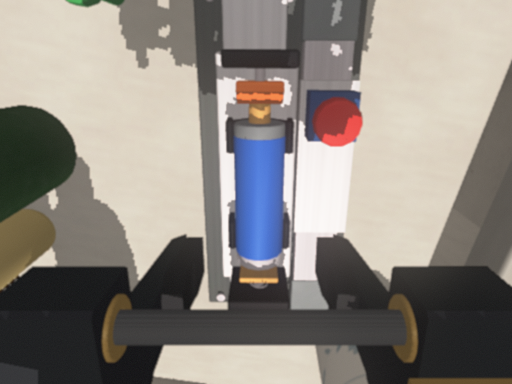

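The battery lies in both V blocks, with the stud at the orange catch. Now measuring whether it is level and fully seated.

```bash
python3 - <<'E'
from h import *
import json
np.set_printoptions(precision=4,suppress=True)
im=cv2.imread("pics/w13.png"); cv2.imwrite("pics/w13c.png",cv2.resize(im[40:300,205:315],None,fx=4,fy=2.3*1,interpolation=cv2.INTER_CUBIC))
cv2.imwrite("pics/w13d.png",cv2.resize(im[70:150,210:310],None,fx=7,fy=7,interpolation=cv2.INTER_CUBIC))
sd=cv2.cvtColor(r.snapshot("side"),cv2.COLOR_RGB2BGR); cv2.imwrite("pics/side14.png",sd)
cv2.imwrite("pics/s14.png",cv2.resize(sd[230:275,160:240],None,fx=10,fy=10,interpolation=cv2.INTER_CUBIC))
# expected side pixels for level vs raised
for nm,X in [("seat",seat),("catch tip",catch),("grey end c",catch+.016*u),("grey end if 10mm up",catch+.016*u+[0,0,.01]),("grey top",catch+.016*u+[0,0,.017]),("flat top",seat+[0,0,.017])]:
    p=proj("side",X); print(nm,p,"in s14",(p-[160,230])*10, "in s13",(p-[130,190])*5)
E
```

```text
seat [173.793  246.6091] in s14 [137.9298 166.0908] in s13 [218.9649 283.0454]
catch tip [215.6235 253.945 ] in s14 [556.2353 239.4503] in s13 [428.1177 319.7251]
grey end c [209.6839 252.9034] in s14 [496.8393 229.0338] in s13 [398.4197 314.5169]
grey end if 10mm up [209.4821 249.4957] in s14 [494.8215 194.9572] in s13 [397.4107 297.4786]
grey top [209.3398 247.0921] in s14 [493.3982 170.9208] in s13 [396.6991 285.4604]
flat top [173.1916 240.9183] in s14 [131.9161 109.1835] in s13 [215.958  254.5917]
```

View pics/w13d.png

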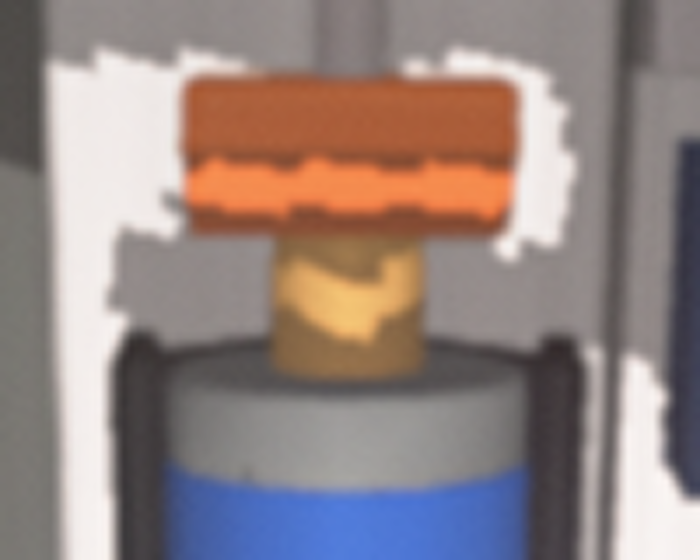

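View pics/s14.png

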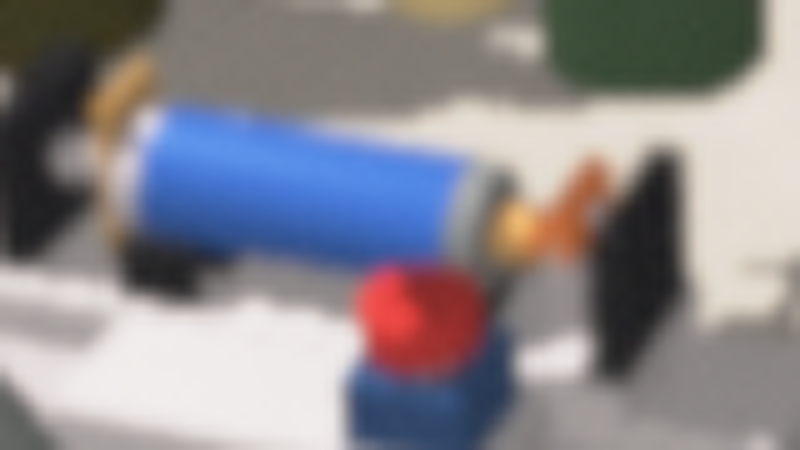

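Request:
play_rows([
  [0.6, 0, 0, -20, 0, 0, 0],
  [0.6, 0, 0, -30, 0, 0, 0],
  [0.6, 0, 0, -30, 0, 0, 0],
  [0.6, 0, -20, -20, 0, 0, 0],
  [0.6, 0, -20, 0, 0, 0, 0],
  [0.6, 0, 0, 0, 0, 0, 0],
  [0.6, 0, 0, 0, 0, 0, 0],
  [0.6, 0, 0, 0, 0, 0, 0],
])

```text
clock: 26.2
tool_pos: [0.5009, 0.2116, 0.246]
eef_rot: [0.64, 0.768, 0.017, 0.015]
contact_force: [-0.6, 0.5, 0.4]
opening: 0.598
```

```bash
python3 - <<'E'
from h import *
np.set_printoptions(precision=4,suppress=True)
c=r.get_calibration("wrist"); w=cv2.cvtColor(r.snapshot("wrist"),cv2.COLOR_RGB2BGR); cv2.imwrite("pics/w15.png",w)
s=cv2.cvtColor(r.snapshot("side"),cv2.COLOR_RGB2BGR); t=cv2.cvtColor(r.snapshot("top"),cv2.COLOR_RGB2BGR); cv2.imwrite("pics/t15.png",t)
a,_,n=blob(w,(0,150,60),(6,255,255),(270,50,400,220)); b,_,n2=blob(s,(0,150,60),(6,255,255),(190,250,220,275)); print(a,n,b,n2,tri(ray("wrist",a,c),ray("side",b)))
print(r.get_state()["contact_force"],r.get_state()["clock"])
t0=cv2.imread("pics/top0.png"); cv2.imwrite("pics/t15c.png",np.hstack([t0[100:260,140:440],t[100:260,140:440]]))
E
```

```text
[309.0656 151.2305] 655 [201.9487 261.1538] 78 (array([0.4847, 0.2565, 0.0691]), np.float64(0.00024538077406578235))
[0.951  0.1397 0.285 ] 26.35
```

View pics/t15c.png

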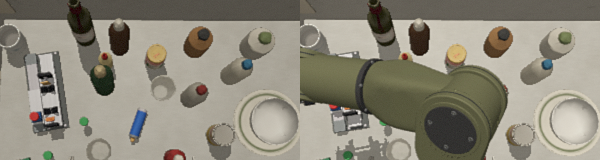

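View pics/w15.png

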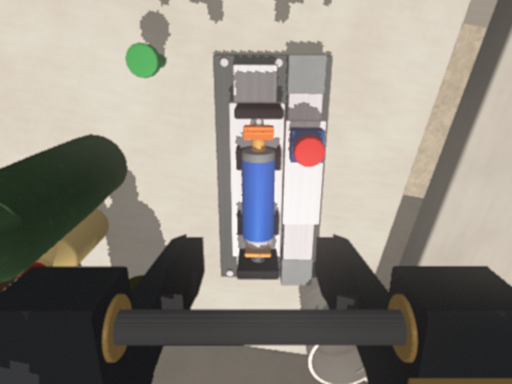

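The pin is still down (head centre at z 69 mm), the battery is latched, and the oil bottle and tins haven't moved. Handing in.

```bash
python3 -c "
from plant import r
print(r.finish_job())"
```

```text
the job is handed in; nothing more can be done
None
```

I handed the job in at about 26 s, with the tray locked by the pin and the battery latched under the orange catch.

**Tray:** I pushed it slowly along its slide, about 20 mm/s, until it stopped at roughly 35–40 mm of travel. The pin's red head had dropped 12.7 mm (13 mm expected). It was still at that height in the last check before hand-in.

**Battery:** The flat end went into the V block against the sprung contact first, with about 4 N pushing back and the stud still up on the catch. I then levelled the battery until the stud went under the catch, let go and lifted clear.

**Last checks:**
- The battery is level and within about 2 mm of where it should be.
- The nose covers about 4 mm of the stud, which means the catch is closed.
- The gripper was touching nothing, with under 1 N on the wrist.
- The oil bottle and the tins looked unmoved, although the arm hid part of the last top view.

**What did not go cleanly:**
- The first grip closed only at the fingertips because two wrist joints were at the edge of their range. I slid the battery about 23 mm along the bench, let go, turned the hand half round and gripped again properly.
- Two measurements of where the stud sat in the grip disagreed by about 4 mm. As the stud came down, its tip met only the edge of the catch, and the press force read low (about 5 N afterwards). It may have slipped past the nose rather than driven it fully back.

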